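# Fetch the loupe from behind the jars

## Robot

A 6-joint arm with a two-finger parallel gripper is mounted at the origin on the work surface. World frame = base frame: x ahead of the robot, y to its left, z up, the work surface at z = 0. Lengths are in mm, angles in rad, forces in N, time in s.
With the tool pointing down it reaches from about 300 to 775 mm from the base axis. Payload 14.6 kg.
Tool frame: the origin (TCP) lies midway between the tips of the shut fingers; the grasp point (between the pads) lies 19 mm behind it (manip.hold_point_z is the distance from the TCP to the grasp point, in mm); z points along the fingers, y is the direction in which the jaws open and shut (so a half turn about z gives the same grasp; the last joint's range is limited). The gripper opens to 94 mm and grips with 3 to 60 N. Pads are 16 mm wide; open, the fingers measure 119 mm over their backs; the gripper's body (75 mm by 177 mm) begins 78 mm behind the grasp point.
Start: joints at [-1.342, 0.3, 1.521, -0, 1.321, -0.067], TCP at [160.321, -526.105, 205.446] pointing down, gripper open.
Joint ranges: [-3.03, 3.03], [-0.79, 2.21], [0.23, 2.52], [-1.04, 4.18], [0, 3.07], [-2.55, 2.55]. Speed limits (rad/s): [2.22, 2.22, 2.57, 3.14, 3.14, 3.14].

## Interface

Orientations are given as [roll, pitch, yaw] about the fixed x, y, z axes, in that order (R = Rz(yaw) Ry(pitch) Rx(roll)).
In Python, from cell import manip gives the robot as it stands.
- The arm moves only by the shell command python3 -m crank 'ROWS' [OPENING] [FORCE]. ROWS is JSON, a list of rows, each an object with "offset": the shift along the world's x, y, z in m, a list of three; "spin": the turn about the world's z in degrees. In form: [{"offset": [dx, dy, dz], "spin": spin}, ...]. A call has exactly 8 rows; each row is the pose to reach, as a shift and turn from the pose measured when the call began; what a row does not reach only later rows make up. A row lasts 1/12 s, in which the tool goes at most 41.7 mm and 7.16 degrees, less where a joint would pass 70% of its speed; a pose out of reach is approached as far as the arm can. A call with a gripper value outside its range is refused whole. OPENING is the opening, from 0 (shut) to 1 (fully open), set as the call begins (- or left out, the last holds). The fingers move at their own pace and stop on an object; FORCE is the grip in N (left out, the last holds). Time passes only in rows, so rows that repeat a pose let the fingers close, or fill a call up. It gives the time, the measured TCP pose, the force and the opening at its end, in the units of the state.
- manip.read_state(): the state, without advancing time (a new reading comes with each control period).
- manip.camera(name): name is "scene" or "side" or "wrist"; returns a dict with "pixels" (420x560x3 uint8, red, green, blue), "fx", "fy", "cx", "cy" (pixels), "k1" (the pictures are not rectified: a ray, as slopes to the right and down, at radius r is drawn at 1 + k1 r^2 times it, then the intrinsics apply), "extrinsics" (4x4, takes a point from world to camera coordinates); the wrist camera has in their place "hand_eye" (4x4, takes a point from camera to tool coordinates, whose origin is the TCP and whose axes are the flange's). Camera axes: x right, y down, z forward; pixel columns grow to the right and rows downward; lengths in mm; the calibration is good to about 2 mm. A picture is of the moment at which its call begins: read the wrist's pose just before it. There is no depth.
- manip.sign_off(): hands the job in, once; it reports no verdict.
Trained networks look in a picture, given as the dict that the camera call returned (one of the last four; its "shot" number tells which), for a name from the list of things; names that differ only in an ending like _2 or _b are one class to them, and where a whole thing is asked for, a point or a joint stands for the part that bears it (a point fixed in the world has none). Each returns a list of dicts, best first, with "conf" (0 to 1); they miss things now and then, are a little off and sometimes report something else, mostly with a low value. They report only what shows in the picture. A call takes as long as a camera call. They do not tell look-alikes from the thing itself.
- manip.search_frame(picture, name): "location" ([x, y, z] in mm, in world coordinates, good to about 4 mm: the middle of the surface that is visible of it).
- manip.masks_of(picture, name): "mask" (420x560 bool, what is visible of it).
The state is a dict: "clock": time; "joints": joint angles; "qd": joint speeds; "effort": joint torques, N m; "eef_pos": TCP position; "eef_rot": TCP orientation; "wrist_force": force on the tool from outside, world axes, zero at the start; "moment": the same for the moment, N m; "finger_gap": finger opening in mm.
Only numpy, scipy, OpenCV 4.12 (cv2) and the standard library are available. Lean on these libraries where they do the work, as an engineer would, in place of code of your own. Each camera call takes 0.05 s, during which the arm holds its last target. There are 200 camera calls.

## Task

Move the three jars out of the wooden rack and stand them all in the side tray, then fetch the loupe from behind them and stand it on the photograph, centred in the green ring. Only then put the jars back, each upright and centred on the pad of its cap's colour. Set everything down without dropping or tipping it, let go of it all, and leave the yellow meter alone.

Things in the scene. Friction and masses are not known exactly. Their poses are not given: they have to be found in the camera images.
- jar_blue: Loose upright jar, clear glass body, blue cap, about 200 g. Round body 54 mm across and 70 mm high, a narrower neck, then the cap, 44 mm across, from 77 to 105 mm above the underside: grip it by the cap, whose middle is 91 mm up. Origin: centre of the underside, z up; its yaw means nothing. It starts on the blue pad.
- jar_yellow: Loose upright jar, amber glass body, yellow cap, about 200 g. Round body 54 mm across and 70 mm high, a narrower neck, then the cap, 44 mm across, from 77 to 105 mm above the underside: grip it by the cap, whose middle is 91 mm up. Origin: centre of the underside, z up; its yaw means nothing. It starts on the yellow pad.
- jar_red: Loose upright jar, white body, red cap, about 200 g. Round body 54 mm across and 70 mm high, a narrower neck, then the cap, 44 mm across, from 77 to 105 mm above the underside: grip it by the cap, whose middle is 91 mm up. Origin: centre of the underside, z up; its yaw means nothing. It starts on the red pad.
- pad_blue: Flat blue disc, 70 mm across, 3 mm thick, fixed on the rack's floor: home of the jar with the blue cap. Origin: centre of its underside, 8 mm above the bench. The three pads form a row, 80 mm apart, along their own y, in varying order. All share the rack's yaw; +x points from the jars to the loupe and the rack's back.
- pad_yellow: Flat yellow disc, 70 mm across, 3 mm thick, fixed on the rack's floor: home of the jar with the yellow cap. Origin: centre of its underside, 8 mm above the bench. The row of pads is centred in the rack's width. The rack: fixed, light wood, 190 mm along x, 280 mm along y, floor 8 mm above the bench, no front (-x) wall.
- pad_red: Flat red disc, 70 mm across, 3 mm thick, fixed on the rack's floor: home of the jar with the red cap. Origin: centre of its underside, 8 mm above the bench. The rack's left, right and back walls are 6 mm thick, tops 38 mm above the bench; the back wall's inner face is 134 mm behind the line through the pads' centres, the rack's front edge 50 mm before it.
- loupe: Loupe: loose upright cylinder 42 mm across, 42 mm high, about 80 g, black with silver band, clear foot, lens in the top. Origin: centre of its underside, z up; yaw means nothing. Starts on the rack's floor behind the row of jars, 9 mm or more from the nearest; the back wall is some 45 mm or more behind it. The jars are 66 mm taller and leave no room for a gripper.
- tray: Fixed shallow side tray, white floor, steel rim, 280 mm along its y and 130 mm along its x, empty at the start. Floor 4 mm above the bench, rim 4 mm thick and 16 mm above the bench. Origin: centre of its underside at bench height. It is left or right of the rack.
- photo: Fixed mounted black-and-white photograph lying flat on the bench, white border, 140 mm along its x by 190 mm along its y, 3 mm thick, with a green ring 63 mm in outer diameter marked on it. Origin: the centre of the green ring, at bench height (the surface is 3 to 4 mm higher). The ring is 20 mm in x and 25 mm in y off the card's middle. It lies on the other side of the rack from the tray.
- meter: Bystander: a loose yellow hand-held meter lying on the bench beyond the rack, 50 x 160 mm, 30 mm high. Origin: on the bench under its body, x across, y along. Leave it alone.
Not all that is in view belongs to the job. Leave any orange look-alike of the loupe alone. There is more than one size of the jar_yellow; the job needs the larger.

How it is judged (in metres and radians):
On the way, in this order (a step that is already met when the one before it is completed fails the run):
1. all three jars stand in the side tray, let go (x of jar_blue in the frame of tray between -0.05 and 0.05 m and y of jar_blue in the frame of tray between -0.125 and 0.125 m and z of each of jar_blue, jar_yellow, jar_red in the frame of tray below 0.009 m and angle between each of jar_blue, jar_yellow, jar_red's own z axis and vertical below 0.1 rad and linear speed of each of jar_blue, jar_yellow, jar_red below 0.02 m/s and contact force between the fingers and jar_blue below 0.2 N and x of jar_yellow in the frame of tray between -0.05 and 0.05 m and y of jar_yellow in the frame of tray between -0.125 and 0.125 m and contact force between the fingers and jar_yellow below 0.2 N and x of jar_red in the frame of tray between -0.05 and 0.05 m and y of jar_red in the frame of tray between -0.125 and 0.125 m and contact force between the fingers and jar_red below 0.2 N), for 0.2 s.
2. the loupe stands in the green ring, let go, while all three jars are still in the side tray (all of step 1 and horizontal distance between loupe and photo below 0.01 m and z of loupe in the frame of photo below 0.008 m and angle between loupe's own z axis and vertical below 0.1 rad and linear speed of loupe below 0.02 m/s and contact force between the fingers and loupe below 0.2 N), for 0.2 s.
At the end, for the whole second after the job is handed in: The loupe stands upright on the photograph within 10 mm of the green ring's centre, and each jar stands upright on the pad of its cap's colour within 12 mm of its centre; all released and at rest (horizontal distance between loupe and photo below 0.01 m and z of loupe in the frame of photo below 0.008 m and angle between each of loupe, jar_blue, jar_yellow, jar_red's own z axis and vertical below 0.1 rad and linear speed of each of loupe, jar_blue, jar_yellow, jar_red below 0.02 m/s and contact force between the fingers and loupe below 0.2 N and horizontal distance between jar_blue and pad_blue below 0.012 m and z of jar_blue in the frame of pad_blue below 0.008 m and contact force between the fingers and jar_blue below 0.2 N and horizontal distance between jar_yellow and pad_yellow below 0.012 m and z of jar_yellow in the frame of pad_yellow below 0.008 m and contact force between the fingers and jar_yellow below 0.2 N and horizontal distance between jar_red and pad_red below 0.012 m and z of jar_red in the frame of pad_red below 0.008 m and contact force between the fingers and jar_red below 0.2 N); the robot touches nothing.
It fails at once if a jar or the loupe is tipped over (more than 40 degrees) (angle between any of jar_blue, jar_yellow, jar_red, loupe's own z axis and vertical above 0.7 rad).
It fails at once if a jar or the loupe is dropped (falls free for more than about 30 mm) ((linear speed of jar_blue above 0.75 m/s and contact force between the fingers and jar_blue below 0.05 N) or (linear speed of jar_yellow above 0.75 m/s and contact force between the fingers and jar_yellow below 0.05 N) or (linear speed of jar_red above 0.75 m/s and contact force between the fingers and jar_red below 0.05 N) or (linear speed of loupe above 0.75 m/s and contact force between the fingers and loupe below 0.05 N)).
It fails at once if the yellow meter is moved by more than 20 mm (distance of meter from where it was at the start of the episode above 0.02 m).
It also fails if it takes over 144 s, if anything falls off the work surface, if the arm or the gripper's body presses on something with over 40 N, if the wrist force passes 120 N, or if a joint passes its speed limit or range.

## Working session

There is one attempt and no reset: what is moved stays moved. The work goes in short steps, Python scripts to look and compute and a shell command to move; the robot and the scene stay as the last step left them, time stands still between calls to the robot, and variables do not carry over. Pictures are saved under pics/ and viewed, about 12 in all and at most 16, crops included, and the job is handed in when it is done.

```bash
mkdir -p pics; ls
cat > h.py <<'E'
import numpy as np, cv2, json
from cell import manip
from scipy.spatial.transform import Rotation as R
def save(p,n): cv2.imwrite('pics/'+n+'.png',p['pixels'][:,:,::-1])
def cam2world(p,st=None):
    if 'extrinsics' in p: return np.linalg.inv(np.array(p['extrinsics']))
    T=np.eye(4);T[:3,:3]=R.from_euler('xyz',st['eef_rot']).as_matrix();T[:3,3]=st['eef_pos']
    return T@np.array(p['hand_eye'])
def pix2plane(p,uv,z,st=None):
    uv=np.atleast_2d(np.array(uv,float))
    K=np.array([[p['fx'],0,p['cx']],[0,p['fy'],p['cy']],[0,0,1.]])
    # k1 model: r_d = r(1+k1 r^2) -> OpenCV distortion
    n=cv2.undistortPoints(uv[:,None],K,np.array([p['k1'],0,0,0.]))[:,0]
    T=cam2world(p,st); d=np.c_[n,np.ones(len(n))]@T[:3,:3].T
    o=T[:3,3]; return o+d*((z-o[2])/d[:,2])[:,None]
def proj(p,P,st=None):
    T=np.linalg.inv(cam2world(p,st)); P=np.atleast_2d(np.array(P,float))
    K=np.array([[p['fx'],0,p['cx']],[0,p['fy'],p['cy']],[0,0,1.]])
    return cv2.projectPoints(P[:,None],cv2.Rodrigues(T[:3,:3])[0],T[:3,3],K,np.array([p['k1'],0,0,0.]))[0][:,0]
def cen(m):
    c=cv2.moments(m.astype(np.uint8),True); return np.array([c['m10']/c['m00'],c['m01']/c['m00']]) if c['m00'] else None
E
python3 - <<'E'
from h import *
st=manip.read_state(); print(st['clock'],np.round(st['eef_pos'],1),np.round(st['eef_rot'],3),st['finger_gap'],manip.hold_point_z)
names="jar_blue jar_yellow jar_red pad_blue pad_yellow pad_red loupe tray photo meter".split()
for c in ('scene','side'):
    p=manip.camera(c); save(p,c)
    print(c,np.round(cam2world(p)[:3,3]))
    for n in names:
        print(n,[(np.round(d['location']).tolist(),round(d['conf'],2)) for d in manip.search_frame(p,n)])
E
```

```text
pics
0.0 [ 160.3 -525.8  204.9] [-3.14  -0.     0.296] 93.98558938728698 18.8
scene [1118.  443.  828.]
jar_blue [([500.0, -32.0, 82.0], 0.73)]
jar_yellow [([391.0, 141.0, 53.0], 0.93), ([533.0, 121.0, 82.0], 0.78)]
jar_red [([516.0, 43.0, 79.0], 0.71)]
pad_blue [([509.0, -44.0, 12.0], 0.75)]
pad_yellow [([528.0, 131.0, 10.0], 0.73), ([577.0, 54.0, 49.0], 0.47)]
pad_red [([508.0, 56.0, 11.0], 0.42)]
loupe [([731.0, 53.0, 41.0], 0.91), ([576.0, 51.0, 48.0], 0.71), ([382.0, 17.0, 35.0], 0.6)]
tray [([458.0, -315.0, 4.0], 0.81)]
photo [([430.0, 326.0, 2.0], 0.8), ([520.0, 46.0, 84.0], 0.71)]
meter [([804.0, 5.0, 30.0], 0.57), ([430.0, 324.0, 0.0], 0.36)]
side [-28. 635. 681.]
jar_blue [([479.0, -32.0, 74.0], 0.86)]
jar_yellow [([502.0, 124.0, 81.0], 0.57), ([364.0, 146.0, 54.0], 0.55)]
jar_red [([493.0, 48.0, 74.0], 0.7)]
pad_blue [([475.0, -27.0, 5.0], 0.65)]
pad_yellow [([492.0, 128.0, 14.0], 0.66), ([500.0, 127.0, 79.0], 0.39)]
pad_red [([481.0, 49.0, 13.0], 0.73)]
loupe [([364.0, 23.0, 38.0], 0.86), ([707.0, 56.0, 33.0], 0.61), ([545.0, 38.0, 45.0], 0.6)]
tray [([463.0, -294.0, 9.0], 0.64)]
photo [([421.0, 329.0, 6.0], 0.95), ([502.0, 127.0, 79.0], 0.69), ([780.0, 8.0, 29.0], 0.65)]
meter [([781.0, 10.0, 27.0], 0.57)]
```

View pics/scene.png

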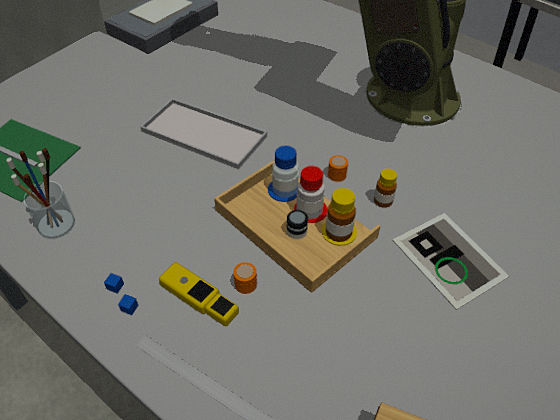

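View pics/side.png

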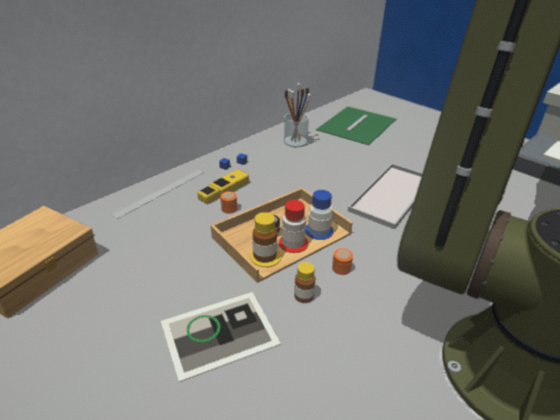

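In the scene picture, the jars in the rack are blue at (286,160), red at (312,182) and large yellow at (342,205). The small yellow jar at (386,188) is outside the rack, so it is a decoy. The black loupe is at (297,222), with orange look-alikes at (338,167) and (245,277). The tray is at (204,132) and the green ring at (451,270). In the side picture the ring is at (204,328).

Run:
```python
from h import *
out={}
for c in ('scene','side'):
    p=manip.camera(c); hsv=cv2.cvtColor(p['pixels'],cv2.COLOR_RGB2HSV)
    H,S,V=[hsv[:,:,i].astype(int) for i in range(3)]
    # ring
    m=((H>45)&(H<85)&(S>110)).astype(np.uint8)
    x0,y0,x1,y1=(400,240,510,310) if c=='scene' else (170,300,250,360)
    ys,xs=np.nonzero(m[y0:y1,x0:x1]); W=pix2plane(p,np.c_[xs+x0,ys+y0],3.5)
    (cx,cy),r=cv2.minEnclosingCircle(W[:,:2].astype(np.float32)); print(c,'ring',cx,cy,2*r,W.mean(0))
    for n,z in (('tray',16),('photo',3)):
        d=manip.masks_of(p,n)[0]['mask']; ct=max(cv2.findContours(d.astype(np.uint8),0,1)[0],key=cv2.contourArea)[:,0]
        q=pix2plane(p,ct,z)[:,:2].astype(np.float32); print(n,cv2.minAreaRect(q))
    for n in ('jar_blue','jar_red','jar_yellow'):
        for d in manip.masks_of(p,n)[:2]:
            mm=d['mask']
            hue={'jar_blue':(H>100)&(H<130),'jar_red':(H<8)|(H>172),'jar_yellow':(H>22)&(H<35)}[n]
            k=mm&hue&(S>130); lab=cv2.connectedComponentsWithStats(k.astype(np.uint8)); i=1+np.argmax(lab[2][1:,4])
            u=lab[3][i]; print(n,round(d['conf'],2),u.round(),lab[2][i][4],pix2plane(p,[u],104)[0].round(1))
    d=manip.masks_of(p,'loupe'); print([(cen(a['mask']).round(),pix2plane(p,[cen(a['mask'])],35)[0].round()) for a in d])
```

```text
scene ring 447.47528076171875 303.7215576171875 129.29171752929688 [444.49576381 324.46825254   3.5       ]
tray ((464.8572692871094, -309.15997314453125), (144.39462280273438, 293.2577209472656), 9.419318199157715)
photo ((427.581298828125, 319.93939208984375), (191.95602416992188, 143.418212890625), 69.35073852539062)
jar_blue 0.94 [285. 157.] 422 [491.  -40.6 104. ]
jar_red 0.82 [311. 178.] 468 [506.2  35.3 104. ]
jar_yellow 0.73 [343. 201.] 489 [518.  116.5 104. ]
[(array([245., 277.]), array([727.,  54.,  35.])), (array([338., 168.]), array([388.,  23.,  35.])), (array([204., 132.]), array([ 481., -285.,   35.]))]
side ring 452.3491516113281 334.25048828125 63.170265197753906 [440.70156869 334.08118218   3.5       ]
tray ((453.6947021484375, -308.2835693359375), (136.7684326171875, 307.2943420410156), 11.058094024658203)
photo ((424.61920166015625, 319.65399169921875), (191.89280700683594, 146.2718048095703), 69.38280487060547)Traceback (most recent call last):
  File "<stdin>", line 18, in <module>
    return _wrapfunc(a, 'argmax', axis=axis, out=out, **kwds)
    return bound(*args, **kwds)
ValueError: attempt to get argmax of an empty sequence
```

```bash
python3 -m crank '[{"offset":[0.01,0.02,0.02],"spin":5},{"offset":[0.03,0.05,0.04],"spin":10},{"offset":[0.05,0.08,0.06],"spin":16},{"offset":[0.07,0.11,0.08],"spin":22},{"offset":[0.09,0.14,0.1],"spin":28},{"offset":[0.11,0.17,0.12],"spin":34},{"offset":[0.13,0.2,0.13],"spin":40},{"offset":[0.14,0.22,0.14],"spin":45}]' 1 20
python3 -m crank '[{"offset":[0.02,0.03,0],"spin":3},{"offset":[0.04,0.06,0],"spin":6},{"offset":[0.06,0.09,0],"spin":9},{"offset":[0.08,0.12,0],"spin":12},{"offset":[0.1,0.15,0],"spin":15},{"offset":[0.12,0.18,0],"spin":18},{"offset":[0.14,0.2,0],"spin":18},{"offset":[0.15,0.21,0],"spin":18}]'
python3 -m crank '[{"offset":[0.01,0.03,0],"spin":0},{"offset":[0.01,0.06,0],"spin":0},{"offset":[0.01,0.08,0],"spin":0},{"offset":[0.01,0.1,0],"spin":0},{"offset":[0.01,0.11,0],"spin":0},{"offset":[0.01,0.12,0],"spin":0},{"offset":[0.01,0.12,0],"spin":0},{"offset":[0.01,0.12,0],"spin":0}]'
python3 - <<'E'
from h import *
st=manip.read_state(); p=manip.camera('wrist'); save(p,'w1'); print(st['clock'],np.round(st['eef_pos'],1),np.round(st['eef_rot'],3),np.round(st['joints'],2),np.round(st['wrist_force'],1))
print(np.round(cam2world(p,st),2))
for n in ('jar_blue','jar_red','jar_yellow','loupe','pad_red'):
    print(n,[(np.round(d['location']).tolist(),round(d['conf'],2)) for d in manip.search_frame(p,n)])
E
```

```text
clock: 2.37
eef_pos: [301.6, -303.9, 346.7]
eef_rot: [3.14, 0.0, 1.088]
wrist_force: [0.1, -1.3, -0.5]
finger_gap: 94.0
clock: 3.03
eef_pos: [453.0, -91.4, 346.7]
eef_rot: [3.14, -0.0, 1.405]
wrist_force: [-0.3, -0.5, 0.8]
finger_gap: 94.0
clock: 3.7
eef_pos: [463.0, 28.3, 346.7]
eef_rot: [3.14, 0.0, 1.405]
wrist_force: [-0.5, -0.2, 0.8]
finger_gap: 94.1
3.7 [463.   28.3 346.7] [3.14  0.    1.405] [-0.02  0.03  1.51 -0.    1.6   0.15] [-0.5 -0.2  0.8]
[[ 9.9000e-01 -1.6000e-01 -5.0000e-02  4.7620e+02]
 [-1.6000e-01 -9.4000e-01 -2.8000e-01  1.1173e+02]
 [ 0.0000e+00  2.9000e-01 -9.6000e-01  5.2707e+02]
 [ 0.0000e+00  0.0000e+00  0.0000e+00  1.0000e+00]]
jar_blue [([488.0, -35.0, 114.0], 0.62)]
jar_red [([501.0, 41.0, 117.0], 0.88)]
jar_yellow [([513.0, 115.0, 114.0], 0.91), ([383.0, 136.0, 78.0], 0.83), ([787.0, 0.0, 24.0], 0.59)]
loupe [([560.0, 45.0, 51.0], 0.95), ([710.0, 50.0, 36.0], 0.72), ([380.0, 16.0, 45.0], 0.63)]
pad_red [([483.0, 57.0, 13.0], 0.9), ([406.0, 257.0, 6.0], 0.16)]
```

View pics/w1.png

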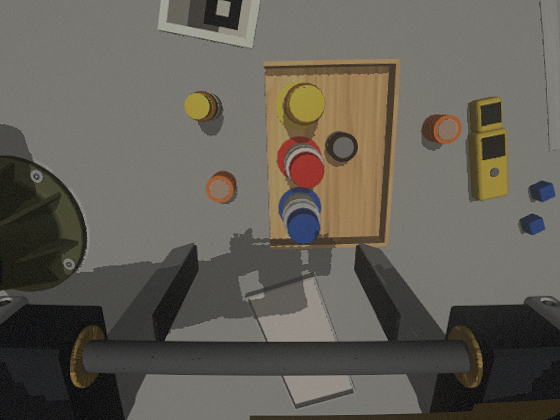

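```bash
cat >> h.py <<'E'
from scipy.optimize import minimize
RAD=np.linspace(0,2*np.pi,48,endpoint=False)
def cyl(x,y,r,z0,z1): return np.concatenate([np.c_[x+r*np.cos(RAD),y+r*np.sin(RAD),np.full(48,z)] for z in (z0,z1)])
def fitcyl(p,mask,xy,r,z0,z1,st=None):
    def f(v):
        h=cv2.convexHull(proj(p,cyl(v[0],v[1],r,z0,z1),st).astype(np.float32))
        m=np.zeros(mask.shape,np.uint8); cv2.fillConvexPoly(m,np.round(h*16).astype(np.int32),1,shift=4); m=m>0
        return -(m&mask).sum()/(m|mask).sum()
    s=minimize(f,xy,method='Nelder-Mead',options=dict(initial_simplex=np.array([xy,xy+[8,0],xy+[0,8]]),xatol=.1)); return s.x,-s.fun
def capmask(p,col,near):
    hsv=cv2.cvtColor(p['pixels'],cv2.COLOR_RGB2HSV); H,S,V=[hsv[:,:,i].astype(int) for i in range(3)]
    k={'blue':(H>100)&(H<130),'red':(H<8)|(H>172),'yellow':(H>22)&(H<35)}[col]&(S>110)
    k=cv2.morphologyEx(k.astype(np.uint8),cv2.MORPH_OPEN,np.ones((3,3)))
    w=np.zeros_like(k); cv2.circle(w,[int(a) for a in near],26,1,-1); return (k*w)>0
E
python3 - <<'E'
from h import *
st=manip.read_state(); p=manip.camera('wrist'); 
for c,xy in (('blue',[490,-37]),('red',[504,40]),('yellow',[516,116])):
    xy=np.array(xy,float); u=proj(p,[[*xy,104]],st)[0]; m=capmask(p,c,u)
    print(c,m.sum(),fitcyl(p,m,xy,22,88,116,st))
d=manip.masks_of(p,'loupe'); 
for a in d: print('loupe',cen(a['mask']).round(),fitcyl(p,a['mask'],pix2plane(p,[cen(a['mask'])],40,st)[0][:2],21,8,50,st))
# side cam tray fit done before; tray corners from wrist
t=manip.masks_of(p,'tray'); print([(cen(a['mask']),a['conf']) for a in t])
cv2.imwrite('pics/crop.png',cv2.resize(p['pixels'][50:260,170:450,::-1],None,fx=2.5,fy=2.5,interpolation=2))
E
```

```text
blue 792 (array([487.04238129, -47.63176727]), np.float64(0.6606170598911071))
red 1221 (array([502.7649231 ,  32.26979065]), np.float64(0.7570664629488159))
yellow 1184 (array([513.30207062, 113.0459137 ]), np.float64(0.836335160532498))
loupe [441. 128.] (array([714.36672541,  47.65616032]), np.float64(0.9510818438381938))
loupe [221. 186.] (array([374.764624  ,  15.30980014]), np.float64(0.8535980148883374))
loupe [340. 146.] (array([562.43824741,  44.83507672]), np.float64(0.8717339667458432))
[(array([299.2549763 , 334.37883096]), 0.58), (array([284.44472362, 107.55527638]), 0.55)]
```

View pics/crop.png

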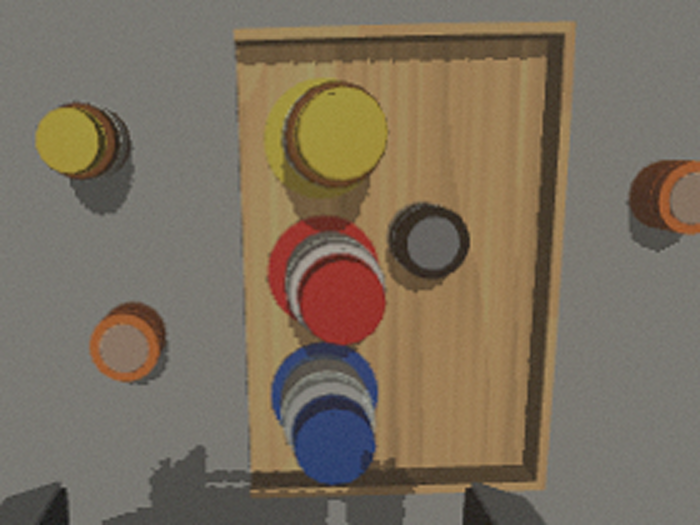

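Crop confirms: the large yellow jar (306,104) stands on the yellow pad in the rack. The small one at (199,106) is outside, so leave it. The black-and-silver loupe is at (343,147), and the orange ones are at (220,186) and (445,128). The pads contaminate the cap fits, so I'll use the cap-top circles directly.

Run:
```python
from h import *
st=manip.read_state(); p=manip.camera('wrist')
print(st['eef_pos'],st['eef_rot'])
for n,u,z in (('yellow',(306,103.6),116),('red',(306.8,170),116),('blue',(303.6,226),116),('loupe',(342.5,147),50)):
    print(n,pix2plane(p,[u],z,st)[0].round(1))
# rack outer/inner corners, wall tops z=38: crop px
for u in ((235,32),(574,24),(547,488),(252,492)): print('rack',pix2plane(p,[np.array(u)/2.5+[170,50]],38,st)[0].round(1))
for u in ((246,297),(313,273),(353,390),(296,406)): print('tray',pix2plane(p,[u],16,st)[0].round(1))
```

```text
[462.95183926  28.35668302 346.67128944] [ 3.13972468e+00 -6.91055155e-06  1.40424482e+00]
yellow [513.1 113.5 116. ]
red [502.7  33.8 116. ]
blue [488.1 -39.7 116. ]
loupe [562.4  45.9  50. ]
rack [470.6 177.2  38. ]
rack [657.2 151.7  38. ]
rack [ 621.8 -124.1   38. ]
rack [433.4 -94.8  38. ]
tray [ 371.7 -191.9   16. ]
tray [ 494.9 -164.6   16. ]
tray [ 539.9 -436.3   16. ]
tray [ 422.1 -458.    16. ]
```

```bash
python3 -m crank '[{"offset":[0.004,-0.01,-0.02],"spin":0},{"offset":[0.008,-0.02,-0.045],"spin":0},{"offset":[0.012,-0.035,-0.075],"spin":0},{"offset":[0.016,-0.05,-0.105],"spin":0},{"offset":[0.02,-0.06,-0.135],"spin":0},{"offset":[0.025,-0.066,-0.165],"spin":0},{"offset":[0.025,-0.07,-0.18],"spin":0},{"offset":[0.025,-0.07,-0.185],"spin":0}]'
python3 - <<'E'
from h import *
st=manip.read_state(); p=manip.camera('wrist'); save(p,'w2')
print(st['eef_pos'],[(np.round(d['location']).tolist(),round(d['conf'],2)) for d in manip.search_frame(p,'jar_blue')])
xy=np.array([488.,-42]);u=proj(p,[[*xy,116],[513.1,113.5,116]],st); print(u)
E
```

```text
clock: 4.87
eef_pos: [486.9, -42.0, 159.0]
eef_rot: [-3.139, 0.0, 1.404]
wrist_force: [-0.1, 0.2, -0.3]
finger_gap: 94.3
[486.89142756 -42.02059717 159.00878975] [([492.0, -32.0, 118.0], 0.96)]
[[278.561752   231.37820647]
 [277.34700654 -14.84161079]]
```

View pics/w2.png

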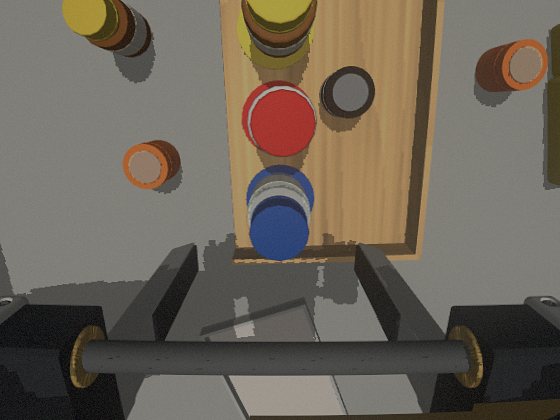

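Blue cap top is centred at about (279,230), against (278.6,231.4) predicted for (488,-42), so they agree. Descend and grip.

```bash
python3 -m crank '[{"offset":[0.001,0,-0.01],"spin":0},{"offset":[0.001,0,-0.025],"spin":0},{"offset":[0.001,0,-0.04],"spin":0},{"offset":[0.001,0,-0.055],"spin":0},{"offset":[0.001,0,-0.066],"spin":0},{"offset":[0.001,0,-0.073],"spin":0},{"offset":[0.001,0,-0.076],"spin":0},{"offset":[0.001,0,-0.076],"spin":0}]' 1
python3 -m crank '[{"offset":[0,0,0],"spin":0},{"offset":[0,0,0],"spin":0},{"offset":[0,0,0],"spin":0},{"offset":[0,0,0],"spin":0},{"offset":[0,0,0],"spin":0},{"offset":[0,0,0],"spin":0},{"offset":[0,0,0],"spin":0},{"offset":[0,0,0],"spin":0}]' 0 25
python3 -m crank '[{"offset":[0,0,0.003],"spin":0},{"offset":[0,0,0.012],"spin":0},{"offset":[0,0,0.03],"spin":0},{"offset":[0,0,0.055],"spin":0},{"offset":[0,0,0.08],"spin":0},{"offset":[0,0,0.105],"spin":0},{"offset":[0,0,0.122],"spin":0},{"offset":[0,0,0.13],"spin":0}]'
```

```text
clock: 5.63
eef_pos: [488.8, -41.4, 85.4]
eef_rot: [3.141, -0.0, 1.404]
wrist_force: [-0.3, -0.7, 0.9]
finger_gap: 93.9
clock: 6.3
eef_pos: [488.9, -41.4, 85.4]
eef_rot: [3.141, -0.0, 1.404]
wrist_force: [0.8, -1.0, 0.1]
finger_gap: 43.9
clock: 6.97
eef_pos: [489.4, -41.5, 218.4]
eef_rot: [3.137, -0.0, 1.404]
wrist_force: [-0.4, 0.8, -2.4]
finger_gap: 43.6
```

```bash
python3 -m crank '[{"offset":[-0.001,-0.01,0],"spin":0},{"offset":[-0.002,-0.03,0],"spin":0},{"offset":[-0.003,-0.06,0],"spin":0},{"offset":[-0.005,-0.095,0],"spin":0},{"offset":[-0.007,-0.13,0],"spin":0},{"offset":[-0.009,-0.165,0],"spin":0},{"offset":[-0.01,-0.2,0],"spin":0},{"offset":[-0.011,-0.23,0],"spin":0}]'
python3 -m crank '[{"offset":[-0.001,-0.03,0],"spin":0},{"offset":[-0.002,-0.06,0],"spin":0},{"offset":[-0.003,-0.085,-0.01],"spin":0},{"offset":[-0.004,-0.105,-0.025],"spin":0},{"offset":[-0.005,-0.115,-0.045],"spin":0},{"offset":[-0.006,-0.119,-0.065],"spin":0},{"offset":[-0.006,-0.119,-0.085],"spin":0},{"offset":[-0.006,-0.119,-0.095],"spin":0}]'
python3 - <<'E'
from h import *
st=manip.read_state(); print(st['eef_pos']); p=manip.camera('scene'); save(p,'s2')
pp=p['pixels'].copy()
for s in (-80,0,80):
    c=np.array([459,-311])+s*np.array([-.165,.986]); u=proj(p,cyl(*c,27,4,4)[:48]); cv2.polylines(pp,[np.round(u).astype(np.int32)],True,(0,200,0))
cv2.imwrite('pics/s2c.png',cv2.resize(pp[60:260,100:400,::-1],None,fx=2.5,fy=2.5))
E
```

```text
clock: 7.63
eef_pos: [477.2, -274.1, 217.2]
eef_rot: [3.139, -0.001, 1.404]
wrist_force: [-0.2, 0.0, -2.3]
finger_gap: 43.3
clock: 8.3
eef_pos: [469.4, -393.0, 118.2]
eef_rot: [-3.14, -0.003, 1.403]
wrist_force: [0.2, 0.8, -3.3]
finger_gap: 44.0
[ 469.39535562 -392.96359714  118.15890571]
```

View pics/s2c.png

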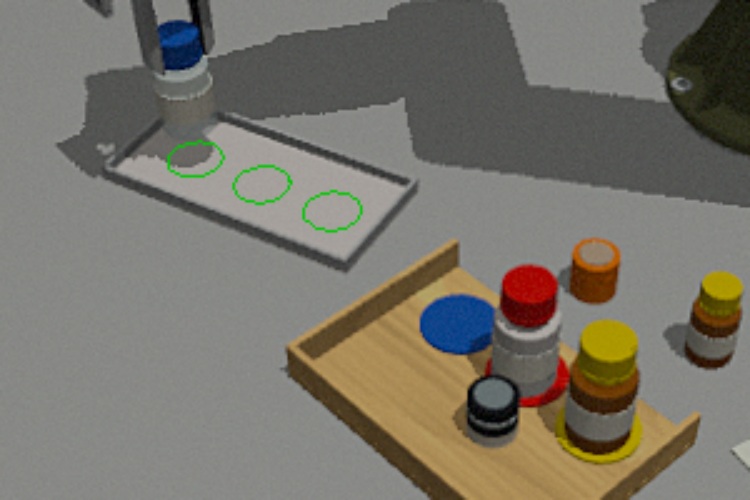

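The crop shows the blue jar held above its slot, and the three drawn slots lie inside the tray. Lowering gently.

```bash
python3 -m crank '[{"offset":[0.001,0.002,-0.01],"spin":0},{"offset":[0.001,0.002,-0.02],"spin":0},{"offset":[0.001,0.002,-0.028],"spin":0},{"offset":[0.001,0.002,-0.033],"spin":0},{"offset":[0.001,0.002,-0.036],"spin":0},{"offset":[0.001,0.002,-0.038],"spin":0},{"offset":[0.001,0.002,-0.0385],"spin":0},{"offset":[0.001,0.002,-0.0385],"spin":0}]'
```

```text
clock: 9.02
eef_pos: [470.5, -390.6, 79.3]
eef_rot: [-3.139, -0.004, 1.403]
wrist_force: [0.1, -0.2, -3.0]
finger_gap: 43.5
```

```bash
python3 -m crank '[{"offset":[0,0,-0.0005],"spin":0},{"offset":[0,0,-0.001],"spin":0},{"offset":[0,0,-0.001],"spin":0},{"offset":[0,0,-0.0015],"spin":0},{"offset":[0,0,-0.0015],"spin":0},{"offset":[0,0,-0.0015],"spin":0},{"offset":[0,0,-0.0015],"spin":0},{"offset":[0,0,-0.0015],"spin":0}]'
python3 -m crank '[{"offset":[0,0,0],"spin":0},{"offset":[0,0,0],"spin":0},{"offset":[0,0,0],"spin":0},{"offset":[0,0,0],"spin":0},{"offset":[0,0,0],"spin":0},{"offset":[0,0,0.01],"spin":0},{"offset":[0,0,0.03],"spin":0},{"offset":[0,0,0.06],"spin":0}]' 1
python3 -m crank '[{"offset":[0,0.01,0.03],"spin":0},{"offset":[0.002,0.04,0.06],"spin":0},{"offset":[0.004,0.07,0.06],"spin":0},{"offset":[0.006,0.105,0.06],"spin":0},{"offset":[0.008,0.14,0.06],"spin":0},{"offset":[0.01,0.175,0.06],"spin":0},{"offset":[0.012,0.21,0.06],"spin":0},{"offset":[0.014,0.235,0.06],"spin":0}]'
python3 -m crank '[{"offset":[0.003,0.03,0],"spin":0},{"offset":[0.006,0.06,0],"spin":0},{"offset":[0.009,0.09,0],"spin":0},{"offset":[0.012,0.12,0],"spin":0},{"offset":[0.015,0.145,0],"spin":0},{"offset":[0.017,0.16,-0.01],"spin":0},{"offset":[0.018,0.167,-0.025],"spin":0},{"offset":[0.018,0.167,-0.04],"spin":0}]'
python3 - <<'E'
from h import *
st=manip.read_state(); p=manip.camera('wrist'); save(p,'w3')
print(st['eef_pos']); print(proj(p,[[502.7,33.8,116],[513.1,113.5,116],[500.8,32.6,11],[511.5,111.9,11],[490.1,-46.7,11]],st))
E
```

```text
clock: 9.68
eef_pos: [470.7, -390.7, 78.4]
eef_rot: [-3.14, -0.003, 1.403]
wrist_force: [-1.1, 2.0, 6.0]
finger_gap: 43.7
clock: 10.35
eef_pos: [469.9, -390.0, 137.6]
eef_rot: [-3.137, -0.006, 1.403]
wrist_force: [0.6, -0.3, -0.5]
finger_gap: 92.2
clock: 11.02
eef_pos: [483.7, -152.6, 198.6]
eef_rot: [-3.138, -0.006, 1.404]
wrist_force: [0.5, -0.8, -0.5]
finger_gap: 93.6
clock: 11.68
eef_pos: [502.1, 15.9, 159.2]
eef_rot: [-3.139, -0.006, 1.406]
wrist_force: [0.5, -0.2, 0.4]
finger_gap: 93.8
[502.09128873  15.94466973 159.19386035]
[[273.80265178 208.43425907]
 [269.25282948  88.94048558]
 [273.21172415 180.8108234 ]
 [270.47672062  98.5141439 ]
 [275.62912347 253.25024954]]
```

View pics/w3.png

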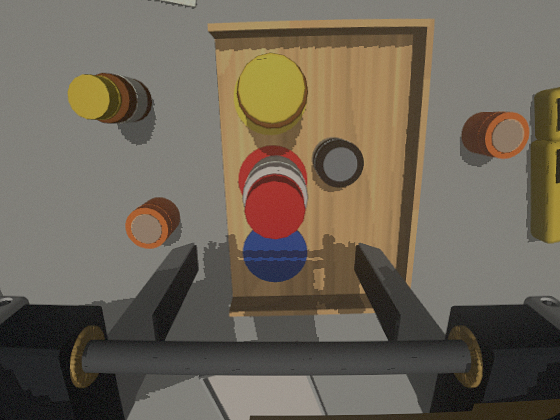

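Red cap is centred at about (275,207), yellow at (272,90) and the bare blue pad at (275,250), all within 2–3 mm of the predictions. Next is the red jar.

```bash
python3 -m crank '[{"offset":[0.001,0.01,0],"spin":0},{"offset":[0.0015,0.018,-0.01],"spin":0},{"offset":[0.0015,0.0185,-0.025],"spin":0},{"offset":[0.0015,0.0185,-0.042],"spin":0},{"offset":[0.0015,0.0185,-0.058],"spin":0},{"offset":[0.0015,0.0185,-0.069],"spin":0},{"offset":[0.0015,0.0185,-0.074],"spin":0},{"offset":[0.0015,0.0185,-0.074],"spin":0}]' 1
python3 -m crank '[{"offset":[0,0,0],"spin":0},{"offset":[0,0,0],"spin":0},{"offset":[0,0,0],"spin":0},{"offset":[0,0,0],"spin":0},{"offset":[0,0,0],"spin":0},{"offset":[0,0,0],"spin":0},{"offset":[0,0,0],"spin":0},{"offset":[0,0,0],"spin":0}]' 0 25
python3 -m crank '[{"offset":[0,0,0.003],"spin":0},{"offset":[0,0,0.012],"spin":0},{"offset":[0,0,0.03],"spin":0},{"offset":[0,0,0.055],"spin":0},{"offset":[0,0,0.08],"spin":0},{"offset":[0,0,0.105],"spin":0},{"offset":[0,0,0.125],"spin":0},{"offset":[0,0,0.133],"spin":0}]'
```

```text
clock: 12.4
eef_pos: [502.1, 34.0, 81.5]
eef_rot: [-3.134, -0.005, 1.405]
wrist_force: [0.0, -0.7, 0.2]
finger_gap: 93.9
clock: 13.07
eef_pos: [502.6, 33.9, 81.9]
eef_rot: [-3.135, -0.005, 1.405]
wrist_force: [4.3, -1.4, 3.1]
finger_gap: 44.3
clock: 13.73
eef_pos: [503.2, 34.0, 218.3]
eef_rot: [-3.139, -0.006, 1.405]
wrist_force: [0.9, 0.6, -2.2]
finger_gap: 43.5
```

```bash
python3 -m crank '[{"offset":[-0.002,-0.01,0],"spin":0},{"offset":[-0.004,-0.03,0],"spin":0},{"offset":[-0.008,-0.06,0],"spin":0},{"offset":[-0.012,-0.095,0],"spin":0},{"offset":[-0.016,-0.13,0],"spin":0},{"offset":[-0.02,-0.165,0],"spin":0},{"offset":[-0.025,-0.2,0],"spin":0},{"offset":[-0.03,-0.23,0],"spin":0}]'
python3 -m crank '[{"offset":[-0.004,-0.03,0],"spin":0},{"offset":[-0.008,-0.06,0],"spin":0},{"offset":[-0.011,-0.085,-0.005],"spin":0},{"offset":[-0.013,-0.105,-0.02],"spin":0},{"offset":[-0.014,-0.113,-0.045],"spin":0},{"offset":[-0.014,-0.115,-0.065],"spin":0},{"offset":[-0.014,-0.115,-0.085],"spin":0},{"offset":[-0.014,-0.115,-0.095],"spin":0}]'
python3 -m crank '[{"offset":[0,0,-0.01],"spin":0},{"offset":[0,0,-0.02],"spin":0},{"offset":[0,0,-0.028],"spin":0},{"offset":[0,0,-0.034],"spin":0},{"offset":[0,0,-0.038],"spin":0},{"offset":[0,0,-0.04],"spin":0},{"offset":[0,0,-0.0415],"spin":0},{"offset":[0,0,-0.042],"spin":0}]'
```

```text
clock: 14.4
eef_pos: [471.8, -198.4, 217.0]
eef_rot: [-3.137, -0.006, 1.405]
wrist_force: [0.9, 0.0, -2.5]
finger_gap: 44.1
clock: 15.07
eef_pos: [455.9, -313.2, 118.3]
eef_rot: [-3.133, -0.009, 1.404]
wrist_force: [-0.7, -0.1, -2.4]
finger_gap: 44.0
clock: 15.73
eef_pos: [456.0, -313.2, 76.5]
eef_rot: [-3.133, -0.008, 1.404]
wrist_force: [-0.4, 0.1, -1.9]
finger_gap: 43.9
```

```bash
python3 -m crank '[{"offset":[0,0,-0.0005],"spin":0},{"offset":[0,0,-0.001],"spin":0},{"offset":[0,0,-0.001],"spin":0},{"offset":[0,0,-0.0015],"spin":0},{"offset":[0,0,-0.0015],"spin":0},{"offset":[0,0,-0.0015],"spin":0},{"offset":[0,0,-0.0015],"spin":0},{"offset":[0,0,-0.0015],"spin":0}]'
python3 -m crank '[{"offset":[0,0,0],"spin":0},{"offset":[0,0,0],"spin":0},{"offset":[0,0,0],"spin":0},{"offset":[0,0,0],"spin":0},{"offset":[0,0,0],"spin":0},{"offset":[0,0,0.01],"spin":0},{"offset":[0,0,0.03],"spin":0},{"offset":[0,0,0.06],"spin":0}]' 1
python3 -m crank '[{"offset":[0.003,0.01,0.03],"spin":0},{"offset":[0.007,0.04,0.06],"spin":0},{"offset":[0.012,0.075,0.06],"spin":0},{"offset":[0.017,0.11,0.06],"spin":0},{"offset":[0.022,0.145,0.06],"spin":0},{"offset":[0.027,0.18,0.06],"spin":0},{"offset":[0.032,0.215,0.06],"spin":0},{"offset":[0.036,0.24,0.06],"spin":0}]'
python3 -m crank '[{"offset":[0.004,0.03,0],"spin":0},{"offset":[0.008,0.06,0],"spin":0},{"offset":[0.012,0.09,0],"spin":0},{"offset":[0.016,0.12,0],"spin":0},{"offset":[0.019,0.15,0],"spin":0},{"offset":[0.021,0.172,-0.01],"spin":0},{"offset":[0.022,0.185,-0.02],"spin":0},{"offset":[0.022,0.187,-0.03],"spin":0}]'
```

```text
clock: 16.4
eef_pos: [456.1, -313.2, 75.0]
eef_rot: [-3.133, -0.008, 1.404]
wrist_force: [0.2, -0.1, -1.6]
finger_gap: 44.2
clock: 17.07
eef_pos: [455.2, -312.6, 134.5]
eef_rot: [-3.13, -0.01, 1.404]
wrist_force: [0.2, -0.0, -0.4]
finger_gap: 92.7
clock: 17.73
eef_pos: [491.2, -70.1, 195.5]
eef_rot: [-3.131, -0.01, 1.405]
wrist_force: [0.3, 0.4, 0.7]
finger_gap: 94.1
clock: 18.4
eef_pos: [513.2, 118.5, 165.2]
eef_rot: [-3.131, -0.011, 1.407]
wrist_force: [0.9, -0.9, -1.2]
finger_gap: 93.6
```

```bash
python3 -m crank '[{"offset":[0.001,-0.004,-0.005],"spin":0},{"offset":[0.001,-0.0045,-0.015],"spin":0},{"offset":[0.001,-0.0045,-0.03],"spin":0},{"offset":[0.001,-0.0045,-0.047],"spin":0},{"offset":[0.001,-0.0045,-0.063],"spin":0},{"offset":[0.001,-0.0045,-0.074],"spin":0},{"offset":[0.001,-0.0045,-0.08],"spin":0},{"offset":[0.001,-0.0045,-0.081],"spin":0}]' 1
python3 -m crank '[{"offset":[0,0,0],"spin":0},{"offset":[0,0,0],"spin":0},{"offset":[0,0,0],"spin":0},{"offset":[0,0,0],"spin":0},{"offset":[0,0,0],"spin":0},{"offset":[0,0,0],"spin":0},{"offset":[0,0,0],"spin":0},{"offset":[0,0,0],"spin":0}]' 0 25
python3 -m crank '[{"offset":[0,0,0.003],"spin":0},{"offset":[0,0,0.012],"spin":0},{"offset":[0,0,0.03],"spin":0},{"offset":[0,0,0.055],"spin":0},{"offset":[0,0,0.08],"spin":0},{"offset":[0,0,0.105],"spin":0},{"offset":[0,0,0.125],"spin":0},{"offset":[0,0,0.133],"spin":0}]'
```

```text
clock: 19.07
eef_pos: [513.8, 113.2, 83.2]
eef_rot: [-3.13, -0.01, 1.406]
wrist_force: [0.2, 0.5, -0.2]
finger_gap: 93.8
clock: 19.73
eef_pos: [513.9, 113.2, 83.3]
eef_rot: [-3.13, -0.01, 1.406]
wrist_force: [-1.2, 0.6, -0.5]
finger_gap: 44.1
clock: 20.4
eef_pos: [514.6, 113.3, 219.9]
eef_rot: [-3.134, -0.012, 1.406]
wrist_force: [0.7, -0.1, -2.1]
finger_gap: 43.4
```

```bash
python3 -m crank '[{"offset":[-0.003,-0.01,0],"spin":0},{"offset":[-0.006,-0.03,0],"spin":0},{"offset":[-0.012,-0.06,0],"spin":0},{"offset":[-0.019,-0.095,0],"spin":0},{"offset":[-0.026,-0.13,0],"spin":0},{"offset":[-0.033,-0.165,0],"spin":0},{"offset":[-0.04,-0.2,0],"spin":0},{"offset":[-0.046,-0.23,0],"spin":0}]'
python3 -m crank '[{"offset":[-0.006,-0.03,0],"spin":0},{"offset":[-0.012,-0.06,0],"spin":0},{"offset":[-0.017,-0.085,-0.005],"spin":0},{"offset":[-0.02,-0.103,-0.02],"spin":0},{"offset":[-0.021,-0.111,-0.045],"spin":0},{"offset":[-0.021,-0.112,-0.065],"spin":0},{"offset":[-0.021,-0.112,-0.085],"spin":0},{"offset":[-0.021,-0.112,-0.095],"spin":0}]'
python3 -m crank '[{"offset":[0,0,-0.01],"spin":0},{"offset":[0,0,-0.02],"spin":0},{"offset":[0,0,-0.028],"spin":0},{"offset":[0,0,-0.034],"spin":0},{"offset":[0,0,-0.038],"spin":0},{"offset":[0,0,-0.0405],"spin":0},{"offset":[0,0,-0.042],"spin":0},{"offset":[0,0,-0.0425],"spin":0}]'
```

```text
clock: 21.07
eef_pos: [467.0, -119.0, 218.8]
eef_rot: [-3.132, -0.011, 1.406]
wrist_force: [0.3, 0.0, -2.1]
finger_gap: 43.8
clock: 21.73
eef_pos: [444.0, -230.7, 120.5]
eef_rot: [-3.128, -0.013, 1.405]
wrist_force: [0.5, -0.1, -2.7]
finger_gap: 43.7
clock: 22.4
eef_pos: [444.2, -230.8, 78.1]
eef_rot: [-3.128, -0.013, 1.405]
wrist_force: [0.1, 0.1, -2.6]
finger_gap: 43.8
```

```bash
python3 -m crank '[{"offset":[0,0,-0.0005],"spin":0},{"offset":[0,0,-0.001],"spin":0},{"offset":[0,0,-0.0015],"spin":0},{"offset":[0,0,-0.002],"spin":0},{"offset":[0,0,-0.002],"spin":0},{"offset":[0,0,-0.002],"spin":0},{"offset":[0,0,-0.002],"spin":0},{"offset":[0,0,-0.002],"spin":0}]'
python3 -m crank '[{"offset":[0,0,0],"spin":0},{"offset":[0,0,0],"spin":0},{"offset":[0,0,0],"spin":0},{"offset":[0,0,0],"spin":0},{"offset":[0,0,0],"spin":0},{"offset":[0,0,0.01],"spin":0},{"offset":[0,0,0.03],"spin":0},{"offset":[0,0,0.06],"spin":0}]' 1
python3 -m crank '[{"offset":[0.01,0.01,0.03],"spin":0},{"offset":[0.025,0.04,0.06],"spin":0},{"offset":[0.04,0.075,0.06],"spin":0},{"offset":[0.055,0.11,0.06],"spin":0},{"offset":[0.07,0.145,0.06],"spin":0},{"offset":[0.085,0.18,0.06],"spin":0},{"offset":[0.1,0.215,0.06],"spin":0},{"offset":[0.112,0.24,0.06],"spin":0}]'
python3 - <<'E'
from h import *
st=manip.read_state(); print(st['eef_pos'],st['eef_rot']); p=manip.camera('wrist'); save(p,'w4')
hsv=cv2.cvtColor(p['pixels'],cv2.COLOR_RGB2HSV); H,S,V=[hsv[:,:,i].astype(int) for i in range(3)]
P={'red':(500.8,32.6),'yellow':(511.5,111.9),'blue':(490.1,-46.7)}
for c,xy in P.items():
    u=proj(p,[[*xy,11]],st)[0]; k={'blue':(H>100)&(H<130),'red':(H<8)|(H>172),'yellow':(H>22)&(H<35)}[c]&(S>130)
    k=cv2.morphologyEx(k.astype(np.uint8),cv2.MORPH_OPEN,np.ones((5,5))); w=np.zeros_like(k); cv2.circle(w,[int(a) for a in u],60,1,-1)
    print(c,u.round(),fitcyl(p,(k*w)>0,np.array(xy),35,11,11,st))
for a in manip.masks_of(p,'loupe'): print('loupe',a['conf'],cen(a['mask']).round(),fitcyl(p,a['mask'],pix2plane(p,[cen(a['mask'])],40,st)[0][:2],21,8,50,st))
q=manip.camera('scene'); save(q,'s3')
for n in ('jar_blue','jar_red','jar_yellow'): print(n,[np.round(d['location']).tolist() for d in manip.search_frame(q,n)])
E
```

```text
clock: 23.07
eef_pos: [444.2, -230.8, 76.2]
eef_rot: [-3.129, -0.013, 1.405]
wrist_force: [0.4, -0.7, 1.3]
finger_gap: 43.7
clock: 23.73
eef_pos: [443.3, -230.3, 135.8]
eef_rot: [-3.125, -0.014, 1.405]
wrist_force: [-0.5, -0.0, -0.4]
finger_gap: 92.7
clock: 24.4
eef_pos: [555.9, 12.5, 196.8]
eef_rot: [-3.126, -0.015, 1.406]
wrist_force: [0.3, -1.1, 0.9]
finger_gap: 93.8
[555.85842386  12.539296   196.77654935] [-3.12589014 -0.01467207  1.40605591]
red [229. 180.] (array([499.87080078,  33.41079102]), np.float64(0.9663333333333334))
yellow [224. 107.] (array([510.58911133, 113.18771973]), np.float64(0.9780876494023905))
blue [233. 246.] (array([488.97744141, -47.13188477]), np.float64(0.3603960396039604))
loupe 0.98 [426. 138.] (array([714.87098594,  47.77172493]), np.float64(0.8912725499756217))
loupe 0.84 [122. 217.] (array([377.73965031,  14.54406688]), np.float64(0.9564507348938487))
loupe 0.61 [280. 163.] (array([562.22825085,  45.89740834]), np.float64(0.9548133595284872))
jar_blue [[479.0, -376.0, 74.0]]
jar_red [[471.0, -298.0, 66.0]]
jar_yellow [[462.0, -216.0, 66.0], [391.0, 143.0, 54.0]]
```

View pics/w4.png

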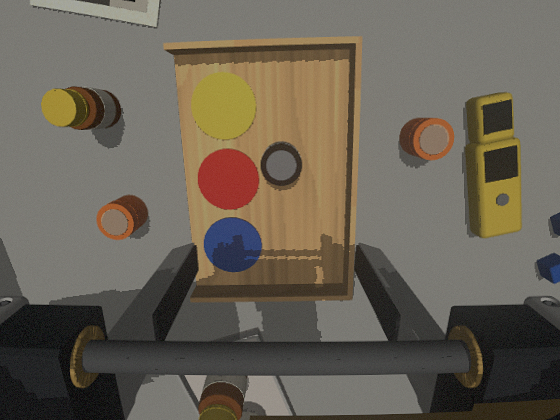

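View pics/s3.png

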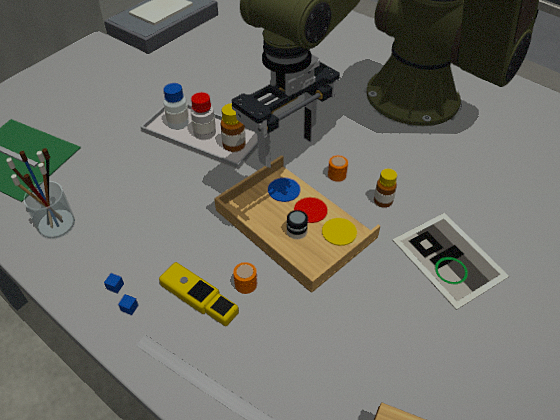

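The view shows all three jars standing in the tray, the pads bare (red (228,180), yellow (224,107), blue (233,245)) and the loupe at (281,165). Fetching the loupe.

```bash
python3 -m crank '[{"offset":[0.003,0.015,-0.01],"spin":0},{"offset":[0.006,0.03,-0.03],"spin":0},{"offset":[0.0063,0.0335,-0.06],"spin":0},{"offset":[0.0063,0.0335,-0.09],"spin":0},{"offset":[0.0063,0.0335,-0.11],"spin":0},{"offset":[0.0063,0.0335,-0.12],"spin":0},{"offset":[0.0063,0.0335,-0.125],"spin":0},{"offset":[0.0063,0.0335,-0.125],"spin":0}]' 0.72
python3 -m crank '[{"offset":[0,0,-0.005],"spin":0},{"offset":[0,0,-0.015],"spin":0},{"offset":[0,0,-0.025],"spin":0},{"offset":[0,0,-0.035],"spin":0},{"offset":[0,0,-0.043],"spin":0},{"offset":[0,0,-0.048],"spin":0},{"offset":[0,0,-0.051],"spin":0},{"offset":[0,0,-0.051],"spin":0}]'
python3 - <<'E'
from h import *
print(manip.read_state()['eef_pos'])
E
python3 -m crank '[{"offset":[0,0,0],"spin":0},{"offset":[0,0,0],"spin":0},{"offset":[0,0,0],"spin":0},{"offset":[0,0,0],"spin":0},{"offset":[0,0,0],"spin":0},{"offset":[0,0,0],"spin":0},{"offset":[0,0,0],"spin":0},{"offset":[0,0,0],"spin":0}]' 0 15
python3 -m crank '[{"offset":[0,0,0.003],"spin":0},{"offset":[0,0,0.012],"spin":0},{"offset":[0,0,0.03],"spin":0},{"offset":[0,0,0.055],"spin":0},{"offset":[0,0,0.08],"spin":0},{"offset":[0,0,0.105],"spin":0},{"offset":[0,0,0.12],"spin":0},{"offset":[0,0,0.125],"spin":0}]'
```

```text
clock: 25.37
eef_pos: [561.4, 41.8, 71.3]
eef_rot: [-3.125, -0.014, 1.403]
wrist_force: [-0.6, 0.2, -0.2]
finger_gap: 67.8
clock: 26.03
eef_pos: [561.1, 41.8, 19.5]
eef_rot: [-3.124, -0.014, 1.403]
wrist_force: [-0.5, 0.3, -0.3]
finger_gap: 67.6
[561.05858651  41.77885464  19.53892386]
clock: 26.7
eef_pos: [561.3, 41.8, 19.9]
eef_rot: [-3.125, -0.014, 1.403]
wrist_force: [-0.6, -0.1, 4.5]
finger_gap: 42.0
clock: 27.37
eef_pos: [562.2, 41.8, 148.2]
eef_rot: [-3.129, -0.015, 1.403]
wrist_force: [0.1, -0.5, -0.3]
finger_gap: 41.7
```

```bash
python3 -m crank '[{"offset":[-0.005,0.01,0],"spin":0},{"offset":[-0.015,0.03,0],"spin":0},{"offset":[-0.03,0.06,0],"spin":0},{"offset":[-0.046,0.094,0],"spin":0},{"offset":[-0.062,0.128,0],"spin":0},{"offset":[-0.078,0.16,0],"spin":0},{"offset":[-0.094,0.192,0],"spin":0},{"offset":[-0.107,0.218,0],"spin":0}]'
python3 -m crank '[{"offset":[-0.003,0.01,0],"spin":0},{"offset":[-0.004,0.012,0],"spin":0},{"offset":[-0.004,0.012,0],"spin":0},{"offset":[-0.004,0.012,0],"spin":0},{"offset":[-0.004,0.012,0],"spin":0},{"offset":[-0.004,0.012,0],"spin":0},{"offset":[-0.004,0.012,0],"spin":0},{"offset":[-0.004,0.012,0],"spin":0}]'
cat > ring.py <<'E'
from h import *
def ring(p,st=None):
    hsv=cv2.cvtColor(p['pixels'],cv2.COLOR_RGB2HSV); H,S,V=[hsv[:,:,i].astype(int) for i in range(3)]
    ys,xs=np.nonzero((H>45)&(H<85)&(S>90)&(V>40)); W=pix2plane(p,np.c_[xs,ys],3.5,st)[:,:2]
    W=W[np.hypot(*(W-[452,334]).T)<50]
    # algebraic circle fit
    a=np.linalg.lstsq(np.c_[2*W,np.ones(len(W))],(W**2).sum(1),rcond=None)[0]; r=np.hypot(*(W-a[:2]).T)
    return a[:2],np.median(r),r.std(),len(W)
E
python3 - <<'E'
from ring import *
st=manip.read_state(); p=manip.camera('wrist'); save(p,'w5'); print(st['eef_pos'],st['eef_rot'])
print(ring(p,st)); 
for c in ('scene','side'): print(c,ring(manip.camera(c)))
E
```

```text
clock: 28.03
eef_pos: [452.7, 261.9, 147.0]
eef_rot: [-3.127, -0.014, 1.404]
wrist_force: [1.0, -0.5, -1.1]
finger_gap: 41.6
clock: 28.7
eef_pos: [449.0, 273.5, 147.0]
eef_rot: [-3.127, -0.014, 1.403]
wrist_force: [0.2, 0.4, -0.5]
finger_gap: 41.7
[448.97966177 273.4958124  147.02995125] [-3.12703999 -0.01395058  1.40331151]
(array([451.73633584, 334.72233161]), np.float64(29.273076493313376), np.float64(1.3861656683770494), 926)
scene (array([453.71352891, 336.15145202]), np.float64(29.312433920425118), np.float64(1.827160655292906), 235)
side (array([452.63909161, 334.86919813]), np.float64(29.051709700306873), np.float64(1.6926291052671156), 197)
```

View pics/w5.png

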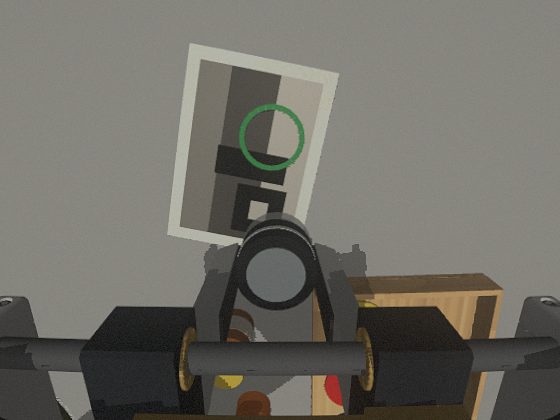

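The ring is at (272,137) and all three cameras agree on (452.3,335). The held loupe's top is centred at about (276,274). Next I work out its offset in the grip.

Run:
```python
from h import *
st=manip.read_state(); p=manip.camera('wrist'); e=np.array(st['eef_pos']); b=e[2]-11.7
print('lens off',pix2plane(p,[(276,274)],b+42,st)[0]-e)
# top outer circle projected for candidate offsets: row extremes
for dy in (-2,0,2,4,6):
    for r,z in ((21,b+42),(21,b)):
        u=proj(p,cyl(e[0],e[1]+dy,r,z,z)[:48],st); print(dy,r,round(z),u.min(0).round(),u.max(0).round())
```

```text
lens off [ 0.58514786  4.29712613 30.3       ]
-2 21 177 [236. 247.] [318. 320.]
-2 21 135 [245. 221.] [311. 282.]
0 21 177 [235. 243.] [317. 317.]
0 21 135 [244. 218.] [310. 279.]
2 21 177 [235. 240.] [317. 314.]
2 21 135 [244. 215.] [310. 277.]
4 21 177 [234. 236.] [316. 311.]
4 21 135 [243. 212.] [310. 274.]
6 21 177 [233. 232.] [316. 307.]
6 21 135 [242. 209.] [309. 271.]
```

The lens offset and the foot edge both say the loupe sits +4 mm in y from the TCP, so the TCP target is (452,331).

```bash
python3 -m crank '[{"offset":[0.001,0.015,0],"spin":0},{"offset":[0.002,0.035,0],"spin":0},{"offset":[0.003,0.05,-0.015],"spin":0},{"offset":[0.003,0.0575,-0.04],"spin":0},{"offset":[0.003,0.0575,-0.065],"spin":0},{"offset":[0.003,0.0575,-0.085],"spin":0},{"offset":[0.003,0.0575,-0.098],"spin":0},{"offset":[0.003,0.0575,-0.105],"spin":0}]'
python3 -m crank '[{"offset":[0,0,-0.005],"spin":0},{"offset":[0,0,-0.01],"spin":0},{"offset":[0,0,-0.014],"spin":0},{"offset":[0,0,-0.018],"spin":0},{"offset":[0,0,-0.021],"spin":0},{"offset":[0,0,-0.022],"spin":0},{"offset":[0,0,-0.022],"spin":0},{"offset":[0,0,-0.022],"spin":0}]'
python3 - <<'E'
from h import *
st=manip.read_state(); p=manip.camera('wrist'); e=np.array(st['eef_pos']); print(e,st['wrist_force'],st['eef_rot'])
E
```

```text
clock: 29.57
eef_pos: [451.0, 331.7, 40.1]
eef_rot: [-3.125, -0.012, 1.404]
wrist_force: [0.2, 0.1, -0.5]
finger_gap: 41.7
clock: 30.23
eef_pos: [451.1, 331.7, 18.3]
eef_rot: [-3.125, -0.013, 1.404]
wrist_force: [0.0, 0.0, -0.5]
finger_gap: 42.0
[451.14838464 331.73703512  18.30414659] [ 0.0228744   0.01225418 -0.46670532] [-3.12543171 -0.01263254  1.40414824]
```

```bash
python3 -m crank '[{"offset":[0.001,-0.0005,-0.001],"spin":0},{"offset":[0.001,-0.0005,-0.002],"spin":0},{"offset":[0.001,-0.0005,-0.0025],"spin":0},{"offset":[0.001,-0.0005,-0.003],"spin":0},{"offset":[0.001,-0.0005,-0.003],"spin":0},{"offset":[0.001,-0.0005,-0.003],"spin":0},{"offset":[0.001,-0.0005,-0.003],"spin":0},{"offset":[0.001,-0.0005,-0.003],"spin":0}]'
```

```text
clock: 30.95
eef_pos: [452.2, 331.3, 15.4]
eef_rot: [-3.126, -0.013, 1.404]
wrist_force: [0.7, 0.0, -1.0]
finger_gap: 41.9
```

```bash
python3 -m crank '[{"offset":[0,0,-0.0005],"spin":0},{"offset":[0,0,-0.001],"spin":0},{"offset":[0,0,-0.001],"spin":0},{"offset":[0,0,-0.001],"spin":0},{"offset":[0,0,-0.001],"spin":0},{"offset":[0,0,-0.001],"spin":0},{"offset":[0,0,-0.001],"spin":0},{"offset":[0,0,-0.001],"spin":0}]'
python3 -m crank '[{"offset":[0,0,0],"spin":0},{"offset":[0,0,0],"spin":0},{"offset":[0,0,0],"spin":0},{"offset":[0,0,0],"spin":0},{"offset":[0,0,0],"spin":0},{"offset":[0,0,0],"spin":0},{"offset":[0,0,0],"spin":0},{"offset":[0,0,0.001],"spin":0}]' 0.75
python3 -m crank '[{"offset":[0,0,0.01],"spin":0},{"offset":[0,0,0.03],"spin":0},{"offset":[0,0,0.06],"spin":0},{"offset":[0,0,0.09],"spin":0},{"offset":[0,-0.01,0.12],"spin":0},{"offset":[0,-0.03,0.15],"spin":0},{"offset":[0,-0.05,0.18],"spin":0},{"offset":[0,-0.06,0.2],"spin":0}]'
python3 - <<'E'
from ring import *
st=manip.read_state(); p=manip.camera('wrist'); save(p,'w6'); print(st['eef_pos'])
for q,s in ((p,st),(manip.camera('scene'),None),(manip.camera('side'),None)):
    print('ring',ring(q,s)[0])
    for a in manip.masks_of(q,'loupe'):
        f=fitcyl(q,a['mask'],pix2plane(q,[cen(a['mask'])],25,s)[0][:2],21,3.5,45.5,s)
        if abs(f[0][1]-334)<60: print('loupe',a['conf'],f)
E
```

```text
clock: 31.62
eef_pos: [452.2, 331.3, 14.8]
eef_rot: [-3.126, -0.013, 1.404]
wrist_force: [-2.4, -0.7, 5.2]
finger_gap: 41.7
clock: 32.28
eef_pos: [452.2, 331.3, 15.7]
eef_rot: [-3.126, -0.013, 1.404]
wrist_force: [0.8, -0.3, 0.7]
finger_gap: 70.2
clock: 32.95
eef_pos: [452.4, 270.0, 219.6]
eef_rot: [-3.128, -0.014, 1.404]
wrist_force: [-0.2, -0.0, 0.9]
finger_gap: 70.8
[452.36877428 269.95470514 219.5514901 ]
ring [451.61820198 334.78770174]
loupe 0.89 (array([452.29509206, 336.06992011]), np.float64(0.884996191926885))
ring [453.69203342 336.2333342 ]
loupe 0.55 (array([453.82219917, 337.09896162]), np.float64(0.924219910846954))
ring [452.62144643 334.85445202]
loupe 0.6 (array([452.42458595, 336.17849817]), np.float64(0.8624113475177305))
```

View pics/w6.png

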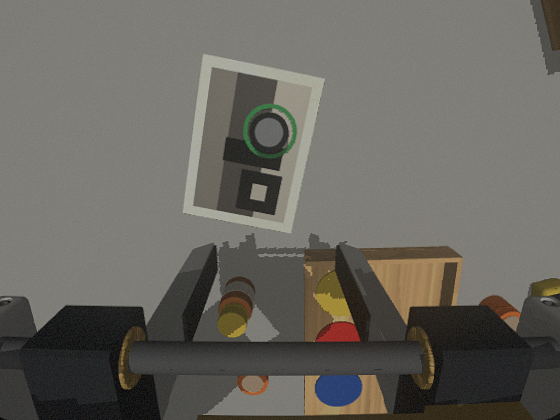

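Loupe stands 1–2 mm from the ring centre in all three views. Now the yellow jar.

```bash
python3 -m crank '[{"offset":[0,-0.02,0],"spin":0},{"offset":[0,-0.055,0],"spin":0},{"offset":[0,-0.09,0],"spin":0},{"offset":[0,-0.125,0],"spin":0},{"offset":[0,-0.16,0],"spin":0},{"offset":[0,-0.195,0],"spin":0},{"offset":[0,-0.23,0],"spin":0},{"offset":[0,-0.265,0],"spin":0}]' 1
python3 -m crank '[{"offset":[-0.001,-0.035,0],"spin":0},{"offset":[-0.002,-0.07,0],"spin":0},{"offset":[-0.003,-0.105,0],"spin":0},{"offset":[-0.004,-0.14,0],"spin":0},{"offset":[-0.005,-0.17,0],"spin":0},{"offset":[-0.006,-0.19,-0.02],"spin":0},{"offset":[-0.007,-0.2,-0.04],"spin":0},{"offset":[-0.007,-0.2,-0.06],"spin":0}]'
python3 - <<'E'
from h import *
st=manip.read_state(); p=manip.camera('wrist'); save(p,'w7'); print(st['eef_pos'],st['eef_rot'])
u=proj(p,[[444.2,-230.8,109]],st)[0]; print(u,fitcyl(p,capmask(p,'yellow',u),np.array([444.2,-230.8]),22,81,109,st))
E
```

```text
clock: 33.92
eef_pos: [451.1, 5.3, 213.9]
eef_rot: [-3.122, -0.012, 1.405]
wrist_force: [0.4, 0.6, -0.8]
finger_gap: 93.7
clock: 34.58
eef_pos: [443.7, -196.1, 151.9]
eef_rot: [-3.121, -0.012, 1.404]
wrist_force: [0.4, -0.1, -0.1]
finger_gap: 93.9
[ 443.66115941 -196.07159866  151.90110752] [-3.12076417 -0.01198123  1.40386418]
[286.42471    275.08146264] (array([ 441.18022461, -242.39033203]), np.float64(0.6261980830670927))
```

```bash
sed -i 's/,26,1,-1)/,60,1,-1)/' h.py
python3 - <<'E'
from h import *
st=manip.read_state(); p=manip.camera('wrist')
u=proj(p,[[444.2,-230.8,109]],st)[0]; print(u,fitcyl(p,capmask(p,'yellow',u),np.array([444.2,-230.8]),22,81,109,st))
q=manip.camera('scene')
for c,xy in (('blue',[470.7,-390.7]),('red',[456.1,-313.2]),('yellow',[444.2,-230.8])):
    u=proj(q,[[*xy,95]])[0]; print(c,fitcyl(q,capmask(q,c,u),np.array(xy),22,81,109))
E
```

```text
[288.90454949 279.35326726] (array([ 444.32466431, -232.04467468]), np.float64(0.74930790525992))
blue (array([ 471.31645508, -388.52751465]), np.float64(0.8042328042328042))
red (array([ 456.7796875, -314.465625 ]), np.float64(0.8387909319899244))
yellow (array([ 443.24296875, -230.48164063]), np.float64(0.8090692124105012))
```

```bash
python3 -m crank '[{"offset":[0,-0.01,0],"spin":0},{"offset":[0,-0.025,0],"spin":0},{"offset":[0.001,-0.035,-0.01],"spin":0},{"offset":[0.001,-0.035,-0.03],"spin":0},{"offset":[0.001,-0.035,-0.05],"spin":0},{"offset":[0.001,-0.035,-0.066],"spin":0},{"offset":[0.001,-0.035,-0.074],"spin":0},{"offset":[0.001,-0.035,-0.075],"spin":0}]'
python3 -m crank '[{"offset":[0,0,0],"spin":0},{"offset":[0,0,0],"spin":0},{"offset":[0,0,0],"spin":0},{"offset":[0,0,0],"spin":0},{"offset":[0,0,0],"spin":0},{"offset":[0,0,0],"spin":0},{"offset":[0,0,0],"spin":0},{"offset":[0,0,0],"spin":0}]' 0 25
python3 -m crank '[{"offset":[0,0,0.003],"spin":0},{"offset":[0,0,0.012],"spin":0},{"offset":[0,0,0.03],"spin":0},{"offset":[0,0,0.055],"spin":0},{"offset":[0,0,0.08],"spin":0},{"offset":[0,0,0.105],"spin":0},{"offset":[0,0,0.122],"spin":0},{"offset":[0,0,0.13],"spin":0}]'
```

```text
clock: 35.4
eef_pos: [444.1, -229.0, 76.2]
eef_rot: [-3.117, -0.014, 1.406]
wrist_force: [-0.1, -0.9, -0.3]
finger_gap: 94.0
clock: 36.07
eef_pos: [444.2, -229.0, 76.3]
eef_rot: [-3.117, -0.014, 1.406]
wrist_force: [0.6, 0.7, -0.9]
finger_gap: 44.0
clock: 36.73
eef_pos: [444.7, -229.3, 209.3]
eef_rot: [-3.12, -0.012, 1.406]
wrist_force: [0.1, 0.5, -2.8]
finger_gap: 43.6
```

```bash
python3 -m crank '[{"offset":[0.003,0.01,0],"spin":0},{"offset":[0.006,0.03,0],"spin":0},{"offset":[0.012,0.06,0],"spin":0},{"offset":[0.019,0.095,0],"spin":0},{"offset":[0.026,0.13,0],"spin":0},{"offset":[0.033,0.165,0],"spin":0},{"offset":[0.04,0.2,0],"spin":0},{"offset":[0.046,0.23,0],"spin":0}]'
python3 -m crank '[{"offset":[0.006,0.03,0],"spin":0},{"offset":[0.012,0.06,0],"spin":0},{"offset":[0.016,0.085,-0.005],"spin":0},{"offset":[0.019,0.105,-0.02],"spin":0},{"offset":[0.02,0.113,-0.04],"spin":0},{"offset":[0.02,0.114,-0.06],"spin":0},{"offset":[0.02,0.114,-0.075],"spin":0},{"offset":[0.02,0.114,-0.085],"spin":0}]'
```

```text
clock: 37.4
eef_pos: [490.2, 3.6, 208.4]
eef_rot: [-3.119, -0.012, 1.406]
wrist_force: [0.7, -0.5, -1.6]
finger_gap: 43.5
clock: 38.07
eef_pos: [508.8, 118.3, 120.7]
eef_rot: [-3.115, -0.011, 1.407]
wrist_force: [-0.6, -0.0, -2.0]
finger_gap: 43.6
```

Correct by (+2,−4), lower to 84.5, then ease down and release.

```bash
python3 -m crank '[{"offset":[0.001,-0.002,-0.008],"spin":0},{"offset":[0.002,-0.004,-0.018],"spin":0},{"offset":[0.002,-0.004,-0.025],"spin":0},{"offset":[0.002,-0.004,-0.03],"spin":0},{"offset":[0.002,-0.004,-0.033],"spin":0},{"offset":[0.002,-0.004,-0.035],"spin":0},{"offset":[0.002,-0.004,-0.036],"spin":0},{"offset":[0.002,-0.004,-0.036],"spin":0}]'
python3 -m crank '[{"offset":[0,0,-0.0005],"spin":0},{"offset":[0,0,-0.001],"spin":0},{"offset":[0,0,-0.0015],"spin":0},{"offset":[0,0,-0.002],"spin":0},{"offset":[0,0,-0.002],"spin":0},{"offset":[0,0,-0.002],"spin":0},{"offset":[0,0,-0.002],"spin":0},{"offset":[0,0,-0.002],"spin":0}]'
python3 -m crank '[{"offset":[0,0,0],"spin":0},{"offset":[0,0,0],"spin":0},{"offset":[0,0,0],"spin":0},{"offset":[0,0,0],"spin":0},{"offset":[0,0,0],"spin":0},{"offset":[0,0,0.01],"spin":0},{"offset":[0,0,0.03],"spin":0},{"offset":[0,0,0.06],"spin":0}]' 1
```

```text
clock: 38.73
eef_pos: [510.9, 114.3, 84.8]
eef_rot: [-3.116, -0.011, 1.407]
wrist_force: [0.2, -0.2, -2.4]
finger_gap: 43.8
clock: 39.4
eef_pos: [511.1, 114.3, 83.2]
eef_rot: [-3.116, -0.012, 1.407]
wrist_force: [-1.0, -1.1, 4.6]
finger_gap: 43.5
clock: 40.07
eef_pos: [510.0, 114.1, 142.7]
eef_rot: [-3.112, -0.01, 1.407]
wrist_force: [0.1, -0.3, 0.3]
finger_gap: 92.5
```

```bash
python3 -m crank '[{"offset":[-0.003,-0.01,0.03],"spin":0},{"offset":[-0.007,-0.04,0.06],"spin":0},{"offset":[-0.012,-0.075,0.06],"spin":0},{"offset":[-0.017,-0.11,0.06],"spin":0},{"offset":[-0.022,-0.145,0.06],"spin":0},{"offset":[-0.027,-0.18,0.06],"spin":0},{"offset":[-0.032,-0.215,0.06],"spin":0},{"offset":[-0.036,-0.245,0.06],"spin":0}]'
python3 -m crank '[{"offset":[-0.003,-0.03,0],"spin":0},{"offset":[-0.006,-0.06,0],"spin":0},{"offset":[-0.009,-0.09,0],"spin":0},{"offset":[-0.012,-0.12,0],"spin":0},{"offset":[-0.015,-0.15,0],"spin":0},{"offset":[-0.017,-0.174,-0.01],"spin":0},{"offset":[-0.018,-0.182,-0.03],"spin":0},{"offset":[-0.018,-0.182,-0.05],"spin":0}]'
```

```text
clock: 40.73
eef_pos: [473.3, -132.9, 203.6]
eef_rot: [-3.113, -0.01, 1.406]
wrist_force: [0.4, 0.3, -1.1]
finger_gap: 93.6
clock: 41.4
eef_pos: [455.0, -317.0, 153.9]
eef_rot: [-3.115, -0.009, 1.404]
wrist_force: [0.7, -0.5, -0.7]
finger_gap: 94.3
```

```bash
python3 -m crank '[{"offset":[0.001,0.003,-0.005],"spin":0},{"offset":[0.001,0.003,-0.015],"spin":0},{"offset":[0.001,0.003,-0.03],"spin":0},{"offset":[0.001,0.003,-0.046],"spin":0},{"offset":[0.001,0.003,-0.06],"spin":0},{"offset":[0.001,0.003,-0.071],"spin":0},{"offset":[0.001,0.003,-0.077],"spin":0},{"offset":[0.001,0.003,-0.077],"spin":0}]'
python3 -m crank '[{"offset":[0,0,0],"spin":0},{"offset":[0,0,0],"spin":0},{"offset":[0,0,0],"spin":0},{"offset":[0,0,0],"spin":0},{"offset":[0,0,0],"spin":0},{"offset":[0,0,0],"spin":0},{"offset":[0,0,0],"spin":0},{"offset":[0,0,0],"spin":0}]' 0 25
python3 -m crank '[{"offset":[0,0,0.003],"spin":0},{"offset":[0,0,0.012],"spin":0},{"offset":[0,0,0.03],"spin":0},{"offset":[0,0,0.055],"spin":0},{"offset":[0,0,0.08],"spin":0},{"offset":[0,0,0.105],"spin":0},{"offset":[0,0,0.125],"spin":0},{"offset":[0,0,0.133],"spin":0}]'
```

```text
clock: 42.07
eef_pos: [456.0, -313.7, 76.4]
eef_rot: [-3.114, -0.01, 1.405]
wrist_force: [-0.9, -0.4, -0.4]
finger_gap: 94.0
clock: 42.73
eef_pos: [456.0, -313.7, 76.4]
eef_rot: [-3.114, -0.01, 1.404]
wrist_force: [0.9, -0.5, -1.0]
finger_gap: 44.3
clock: 43.4
eef_pos: [456.6, -314.1, 213.1]
eef_rot: [-3.118, -0.007, 1.405]
wrist_force: [0.9, -1.1, -1.5]
finger_gap: 43.5
```

```bash
python3 -m crank '[{"offset":[0.002,0.01,0],"spin":0},{"offset":[0.004,0.03,0],"spin":0},{"offset":[0.008,0.06,0],"spin":0},{"offset":[0.012,0.095,0],"spin":0},{"offset":[0.016,0.13,0],"spin":0},{"offset":[0.02,0.165,0],"spin":0},{"offset":[0.025,0.2,0],"spin":0},{"offset":[0.03,0.23,0],"spin":0}]'
python3 -m crank '[{"offset":[0.004,0.03,0],"spin":0},{"offset":[0.008,0.06,0],"spin":0},{"offset":[0.011,0.085,0],"spin":0},{"offset":[0.013,0.105,0],"spin":0},{"offset":[0.014,0.114,-0.02],"spin":0},{"offset":[0.014,0.115,-0.05],"spin":0},{"offset":[0.014,0.115,-0.075],"spin":0},{"offset":[0.014,0.115,-0.088],"spin":0}]'
```

```text
clock: 44.07
eef_pos: [485.9, -81.3, 212.1]
eef_rot: [-3.116, -0.008, 1.405]
wrist_force: [0.6, -0.2, -1.6]
finger_gap: 43.7
clock: 44.73
eef_pos: [497.7, 34.6, 120.2]
eef_rot: [-3.111, -0.007, 1.406]
wrist_force: [-0.5, -0.4, -0.9]
finger_gap: 43.7
```

```bash
python3 -m crank '[{"offset":[0.001,-0.001,-0.008],"spin":0},{"offset":[0.002,-0.001,-0.018],"spin":0},{"offset":[0.002,-0.001,-0.025],"spin":0},{"offset":[0.002,-0.001,-0.03],"spin":0},{"offset":[0.002,-0.001,-0.033],"spin":0},{"offset":[0.002,-0.001,-0.035],"spin":0},{"offset":[0.002,-0.001,-0.0355],"spin":0},{"offset":[0.002,-0.001,-0.0355],"spin":0}]'
python3 -m crank '[{"offset":[0,0,-0.0005],"spin":0},{"offset":[0,0,-0.001],"spin":0},{"offset":[0,0,-0.0015],"spin":0},{"offset":[0,0,-0.002],"spin":0},{"offset":[0,0,-0.002],"spin":0},{"offset":[0,0,-0.002],"spin":0},{"offset":[0,0,-0.002],"spin":0},{"offset":[0,0,-0.002],"spin":0}]'
python3 -m crank '[{"offset":[0,0,0],"spin":0},{"offset":[0,0,0],"spin":0},{"offset":[0,0,0],"spin":0},{"offset":[0,0,0],"spin":0},{"offset":[0,0,0],"spin":0},{"offset":[0,0,0.01],"spin":0},{"offset":[0,0,0.03],"spin":0},{"offset":[0,0,0.06],"spin":0}]' 1
python3 -m crank '[{"offset":[-0.001,-0.01,0.03],"spin":0},{"offset":[-0.003,-0.04,0.06],"spin":0},{"offset":[-0.005,-0.075,0.06],"spin":0},{"offset":[-0.007,-0.11,0.06],"spin":0},{"offset":[-0.009,-0.145,0.06],"spin":0},{"offset":[-0.011,-0.18,0.06],"spin":0},{"offset":[-0.013,-0.215,0.06],"spin":0},{"offset":[-0.014,-0.24,0.06],"spin":0}]'
```

```text
clock: 45.4
eef_pos: [499.9, 33.6, 85.0]
eef_rot: [-3.112, -0.007, 1.406]
wrist_force: [1.0, 0.6, -0.7]
finger_gap: 43.6
clock: 46.07
eef_pos: [500.0, 33.5, 83.4]
eef_rot: [-3.112, -0.007, 1.406]
wrist_force: [-1.5, -0.1, 6.0]
finger_gap: 43.7
clock: 46.73
eef_pos: [499.0, 33.5, 142.9]
eef_rot: [-3.109, -0.007, 1.406]
wrist_force: [0.1, -0.5, -0.4]
finger_gap: 92.5
clock: 47.4
eef_pos: [484.4, -209.0, 203.8]
eef_rot: [-3.109, -0.006, 1.405]
wrist_force: [-0.0, 0.3, -0.2]
finger_gap: 93.7
```

```bash
python3 -m crank '[{"offset":[-0.003,-0.03,0],"spin":0},{"offset":[-0.005,-0.06,0],"spin":0},{"offset":[-0.007,-0.09,0],"spin":0},{"offset":[-0.009,-0.12,0],"spin":0},{"offset":[-0.011,-0.15,0],"spin":0},{"offset":[-0.013,-0.174,-0.01],"spin":0},{"offset":[-0.013,-0.179,-0.03],"spin":0},{"offset":[-0.013,-0.179,-0.05],"spin":0}]'
```

```text
clock: 48.07
eef_pos: [471.0, -389.9, 154.0]
eef_rot: [-3.111, -0.005, 1.403]
wrist_force: [0.3, 0.4, -0.8]
finger_gap: 94.0
```

```bash
python3 -m crank '[{"offset":[0,0,-0.005],"spin":0},{"offset":[0,0,-0.015],"spin":0},{"offset":[0,0,-0.03],"spin":0},{"offset":[0,0,-0.046],"spin":0},{"offset":[0,0,-0.06],"spin":0},{"offset":[0,0,-0.071],"spin":0},{"offset":[0,0,-0.077],"spin":0},{"offset":[0,0,-0.077],"spin":0}]'
python3 -m crank '[{"offset":[0,0,0],"spin":0},{"offset":[0,0,0],"spin":0},{"offset":[0,0,0],"spin":0},{"offset":[0,0,0],"spin":0},{"offset":[0,0,0],"spin":0},{"offset":[0,0,0],"spin":0},{"offset":[0,0,0],"spin":0},{"offset":[0,0,0],"spin":0}]' 0 25
python3 -m crank '[{"offset":[0,0,0.003],"spin":0},{"offset":[0,0,0.012],"spin":0},{"offset":[0,0,0.03],"spin":0},{"offset":[0,0,0.055],"spin":0},{"offset":[0,0,0.08],"spin":0},{"offset":[0,0,0.105],"spin":0},{"offset":[0,0,0.125],"spin":0},{"offset":[0,0,0.133],"spin":0}]'
```

```text
clock: 48.73
eef_pos: [470.9, -389.6, 76.4]
eef_rot: [-3.11, -0.006, 1.403]
wrist_force: [0.1, 0.4, -0.2]
finger_gap: 93.9
clock: 49.4
eef_pos: [470.9, -389.6, 76.5]
eef_rot: [-3.11, -0.006, 1.403]
wrist_force: [0.9, 0.1, 0.2]
finger_gap: 44.1
clock: 50.07
eef_pos: [471.4, -390.1, 213.3]
eef_rot: [-3.113, -0.003, 1.403]
wrist_force: [0.2, 0.7, -2.2]
finger_gap: 43.9
```

```bash
python3 -m crank '[{"offset":[0.001,0.01,0],"spin":0},{"offset":[0.002,0.03,0],"spin":0},{"offset":[0.004,0.06,0],"spin":0},{"offset":[0.006,0.095,0],"spin":0},{"offset":[0.008,0.13,0],"spin":0},{"offset":[0.01,0.165,0],"spin":0},{"offset":[0.011,0.2,0],"spin":0},{"offset":[0.012,0.23,0],"spin":0}]'
python3 -m crank '[{"offset":[0.002,0.03,0],"spin":0},{"offset":[0.003,0.06,0],"spin":0},{"offset":[0.005,0.085,0],"spin":0},{"offset":[0.006,0.103,0],"spin":0},{"offset":[0.007,0.11,-0.02],"spin":0},{"offset":[0.007,0.111,-0.05],"spin":0},{"offset":[0.007,0.111,-0.075],"spin":0},{"offset":[0.007,0.111,-0.088],"spin":0}]'
```

```text
clock: 50.73
eef_pos: [482.6, -157.2, 212.1]
eef_rot: [-3.112, -0.004, 1.403]
wrist_force: [0.2, -0.6, -4.0]
finger_gap: 43.7
clock: 51.4
eef_pos: [487.4, -45.1, 120.3]
eef_rot: [-3.107, -0.004, 1.404]
wrist_force: [-0.4, -0.5, -3.1]
finger_gap: 44.2
```

```bash
python3 -m crank '[{"offset":[0.001,-0.001,-0.008],"spin":0},{"offset":[0.002,-0.001,-0.018],"spin":0},{"offset":[0.002,-0.001,-0.025],"spin":0},{"offset":[0.002,-0.001,-0.03],"spin":0},{"offset":[0.002,-0.001,-0.033],"spin":0},{"offset":[0.002,-0.001,-0.035],"spin":0},{"offset":[0.002,-0.001,-0.0355],"spin":0},{"offset":[0.002,-0.001,-0.0355],"spin":0}]'
python3 -m crank '[{"offset":[0,0,-0.0005],"spin":0},{"offset":[0,0,-0.001],"spin":0},{"offset":[0,0,-0.0015],"spin":0},{"offset":[0,0,-0.002],"spin":0},{"offset":[0,0,-0.002],"spin":0},{"offset":[0,0,-0.002],"spin":0},{"offset":[0,0,-0.002],"spin":0},{"offset":[0,0,-0.002],"spin":0}]'
python3 -m crank '[{"offset":[0,0,0],"spin":0},{"offset":[0,0,0],"spin":0},{"offset":[0,0,0],"spin":0},{"offset":[0,0,0],"spin":0},{"offset":[0,0,0],"spin":0},{"offset":[0,0,0.01],"spin":0},{"offset":[0,0,0.03],"spin":0},{"offset":[0,0,0.06],"spin":0}]' 1
python3 -m crank '[{"offset":[0,0,0.03],"spin":0},{"offset":[0,0,0.06],"spin":0},{"offset":[0,-0.01,0.09],"spin":0},{"offset":[0,-0.03,0.12],"spin":0},{"offset":[0,-0.05,0.13],"spin":0},{"offset":[0,-0.06,0.14],"spin":0},{"offset":[0,-0.06,0.14],"spin":0},{"offset":[0,-0.06,0.14],"spin":0}]'
python3 - <<'E'
from ring import *
st=manip.read_state(); p=manip.camera('wrist'); s=manip.camera('scene'); d=manip.camera('side'); save(p,'w9'); save(s,'s9')
cv2.imwrite('pics/f.png',np.hstack([cv2.resize(s['pixels'][120:320,200:500,::-1],(600,400)),cv2.resize(d['pixels'][170:370,150:350,::-1],(400,400))])[:,:,:] )
im=cv2.imread('pics/f.png'); cv2.imwrite('pics/f.png',cv2.resize(im,(800,320)))
P={'red':(499.9,33.4),'yellow':(510.6,113.2),'blue':(489.2,-46.4)}
for n,q,t in (('wrist',p,st),('scene',s,None),('side',d,None)):
    for c,xy in P.items():
        xy=np.array(xy); u=proj(q,[[*xy,104]],t)[0]; w=capmask(q,c,u)
        if n!='wrist':
            r=np.zeros(w.shape,np.uint8); cv2.circle(r,[int(a) for a in u],20,1,-1); w=w&(r>0)
        f=fitcyl(q,w,xy,22,88,116,t); print(n,c,(f[0]-xy).round(1),round(f[1],2))
for n,q in (('scene',s),('side',d)):
    for a in manip.masks_of(q,'loupe'):
        f=fitcyl(q,a['mask'],pix2plane(q,[cen(a['mask'])],25)[0][:2],21,3.5,45.5)
        if abs(f[0][1]-334)<60: print('loupe-ring',f[0]-ring(q)[0])
E
```

```text
clock: 52.07
eef_pos: [489.5, -46.1, 85.0]
eef_rot: [-3.107, -0.004, 1.404]
wrist_force: [-0.1, -1.0, -2.8]
finger_gap: 43.6
clock: 52.73
eef_pos: [489.7, -46.2, 83.5]
eef_rot: [-3.108, -0.004, 1.404]
wrist_force: [-2.8, 0.6, 5.1]
finger_gap: 43.7
clock: 53.4
eef_pos: [488.6, -46.0, 143.1]
eef_rot: [-3.104, -0.004, 1.404]
wrist_force: [0.4, -0.7, -0.2]
finger_gap: 92.5
clock: 54.07
eef_pos: [488.5, -105.8, 282.8]
eef_rot: [-3.103, -0.004, 1.403]
wrist_force: [-0.1, 0.4, 0.5]
finger_gap: 93.9
wrist red [-0.6 -1.5] 0.75
wrist yellow [0. 0.] -0.0
wrist blue [-1.9 -2.4] 0.75
scene red [-0.2  1.1] 0.87
scene yellow [1.6 0.1] 0.85
scene blue [-0.4 -0.2] 0.85
side red [ 2.4 -3.4] 0.83
side yellow [ 1.6 -1.4] 0.81
side blue [ 1.8 -7.1] 0.63
loupe-ring [1.20617199 1.36750557]
loupe-ring [2.8411474  0.01316689]
```

View pics/f.png

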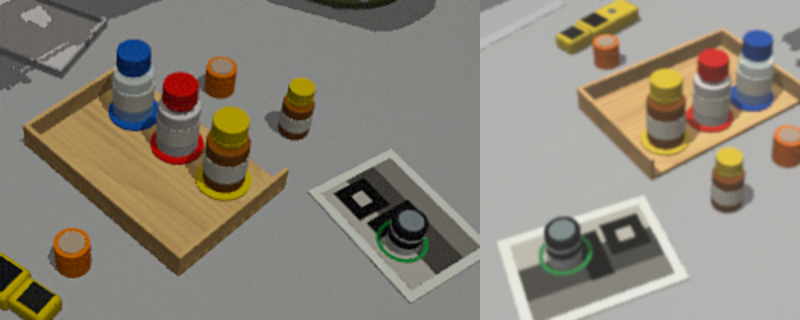

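View pics/w9.png

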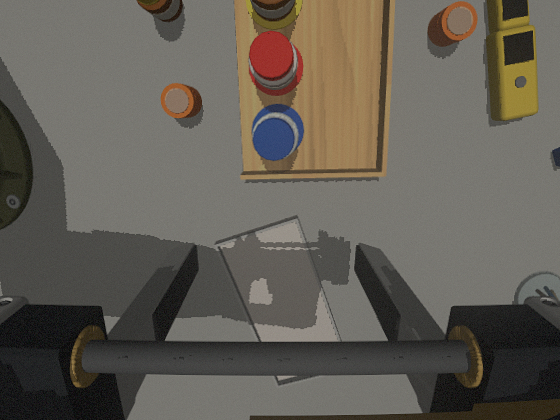

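Everything stands upright with each cap on its own colour. The side-view fit for blue (-7 mm, fit quality only 0.63) disagrees, so I check the blue pad position against the earlier saved scene picture, where the pad was bare.

Run:
```python
from h import *
q=manip.camera('scene'); im=cv2.imread('pics/s3.png')[:,:,::-1]; q2=dict(q); q2['pixels']=np.ascontiguousarray(im)
for c,xy in {'red':(499.9,33.4),'yellow':(510.6,113.2),'blue':(489.2,-46.4)}.items():
    xy=np.array(xy); w=capmask(q2,c,proj(q,[[*xy,11]])[0]); r=np.zeros(w.shape,np.uint8); cv2.circle(r,[int(a) for a in proj(q,[[*xy,11]])[0]],26,1,-1)
    f=fitcyl(q2,w&(r>0),xy,35,11,11); print(c,(f[0]-xy).round(1),round(f[1],2))
```

```text
red [2.7 2.4] 0.79
yellow [2.8 1.4] 0.98
blue [2.4 4. ] 0.92
```

```bash
python3 -c "
from cell import manip
print(manip.sign_off(), manip.read_state()['clock'])"
```

```text
the job is handed in; nothing more can be done
the job is handed in; nothing more can be done
```

I finished the job and handed it in at about 54 s of the 144 s allowed; the sign-off gives no verdict. I stood all three jars in the side tray, moved the loupe to the green ring, then put each jar back on the pad of its cap's colour. I left the orange look-alikes, the small yellow jar and the meter alone.

**Last checks:**
- **Loupe:** it stands upright, 1–3 mm from the ring's centre (10 mm allowed), by the scene and side cameras.
- **Jars:** all three stand upright. In the scene camera they are about 2 mm (yellow), 3 mm (red) and 5 mm (blue) from their pads' centres (12 mm allowed).
- **Release:** the gripper is open, clear of everything, and the wrist force is about zero.

**Checks that failed or disagreed:**
- **Blue jar, side view:** its fit put the jar about 7 mm off, but that fit was poor (0.63 overlap). I trusted the scene camera instead, where the blue pad had been measured bare.
- **Blue pad, wrist view:** its fit failed earlier (0.36 overlap), so I extrapolated the pad's position from the other two. The scene check put it about 5 mm from that.
- **Yellow jar, wrist view:** the last picture cut off its cap, so that view gave no measurement.

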